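# Take the spent cartridge out of the cassette stove

## Robot

A 6-joint arm with a two-finger parallel gripper is mounted at the origin on the work surface. World frame = base frame: x ahead of the robot, y to its left, z up, the work surface at z = 0. Lengths are in m, angles in rad, forces in N, time in s.
With the tool pointing down it reaches from about 0.3 to 0.775 m from the base axis. Payload 14.6 kg.
Tool frame: the origin (TCP) lies at the very end of the fingers, on their centre line; the grasp point (between the pads) lies 19 mm behind it; z points along the fingers, x is the direction in which the jaws open and shut, and the axes are right-handed (so a half turn about z gives the same grasp; the last joint's range is limited). The gripper opens to 85 mm and grips with 20 to 120 N. Pads are 22 mm wide; open, the fingers measure 114 mm over their backs; the gripper's body (76 mm by 85 mm) begins 54 mm behind the grasp point. The pads swing forward as they close: fully open they stand 13 mm farther back than shut.
Start: joints at [-1.399, 0.3, 1.521, -0, 1.321, -0.067], TCP at [0.13, -0.534, 0.231] pointing down, gripper open.
Joint ranges: [-3.03, 3.03], [-0.79, 2.21], [0.23, 2.52], [-1.04, 4.18], [0, 3.07], [-2.55, 2.55]. Speed limits (rad/s): [2.22, 2.22, 2.57, 3.14, 3.14, 3.14].

## Interface

Orientations are given as a unit quaternion [w, x, y, z].
In Python, from rig import state, eyes, job gives the robot as it stands.
- The arm moves only by the tool apply_moves, never from a script. Its argument "increments" is a list of rows, each an object with "slide": the shift along the world's x, y, z each as a share of 0.4 m, from -1 to 1, a list of three; "twist": the turn about the world's z as a share of 120 degrees, from -1 to 1; "grip": the opening, from 0 (shut) to 1 (fully open). A call has 1 to 8 rows; each row is the pose to reach, as a shift and turn from the pose commanded when the call began; what a row does not reach only later rows make up. A row lasts 1/12 s, in which the tool goes at most 41.7 mm and 7.16 degrees, less where a joint would pass 70% of its speed; a pose out of reach is approached as far as the arm can. A call with a number of a shift or a turn outside -1 to 1 is refused whole. A call with a gripper value outside its range is refused whole. The fingers move at their own pace and stop on an object; "force" is the grip in N (left out, the last holds). Time passes only in rows, so rows that repeat a pose let the fingers close. It gives the time, the measured TCP pose, the force and the opening at its end, in the units of the state.
- state(): the state, without advancing time (a new reading comes with each control period).
- eyes.snapshot(name): name is "scene" or "top" or "wrist"; returns a dict with "frame" (420x560x3 uint8, blue, green, red), "range_z" (420x560 float32, m along the optical axis (not along the pixel's ray), 0 where there is no reading), "camera_matrix" (3x3 intrinsics, pixels), "T" (4x4, takes a point from camera to world coordinates); the wrist camera has in their place "hand_eye" (4x4, takes a point from camera to tool coordinates, whose origin is the TCP and whose axes are the tool frame's). Camera axes: x right, y down, z forward; pixel columns grow to the right and rows downward; lengths in m; the calibration is good to about 2 mm. A picture is of the moment at which its call begins: read the wrist's pose just before it.
- job.job_done(): hands the job in, once; it reports no verdict.
The state is a dict: "time": time; "qpos": joint angles; "joint_velocities": joint speeds; "joint_efforts": joint torques, N m; "tool_pos": TCP position; "tool_rot": TCP orientation; "force": force on the tool from outside, world axes, zero at the start; "torque": the same for the moment, N m; "finger_gap": finger opening in m.
Only numpy, scipy, OpenCV 4.12 (cv2) and the standard library are available. Lean on these libraries where they do the work, as an engineer would, in place of code of your own. Each camera call takes 0.05 s, during which the arm holds its last target.

## Task

The gas cartridge in the table stove is spent and the thumb tab of its cover has snapped off: slip the blade of the icing spatula into the thumb recess under the cover's edge, lever the cover open with it and fold it right back over the burner, touching the stove with nothing but the spatula until then, and lay the spatula down on the table. Draw the cartridge out of its cradle, turn it upright with the valve on top, and finish still holding it steady like that, its base a good 20 cm above the table, for me to take. Leave the spare cartridge, the bowl and the mug where they are.

Things in the scene. Friction and masses are not known exactly. Their poses are not given: they have to be found in the camera images.
- stove: Grey cassette gas stove, fixed, 280 mm front to back (x -140 to 140), 356 mm wide (y -290 to 66). Origin on the table right below the middle of the lying cartridge; x to its front (knob stands out to x 167, 65 mm high), y to its outer long side, away from the burner, z up. Burner box: y -290 to -62, top 84 mm high, pan supports to 105 mm. Cartridge compartment: y -62 to 62.
- cradle (a point): Compartment floor below the cartridge's middle, 8 mm above the table; axes as the stove's. Inside, y -62 to 62 and x -132 to 128 are free but for two V cradles at x -62 and 62 (10 mm thick, up to 34 mm above the table, y -37 to 37) and the regulator at x 101 and on. Outer wall y 62 to 66, 45 mm above the table; end walls and burner-side wall 84 mm. Lock lever already released.
- notch (a point): Middle of the gap at the thumb recess, at stove x 0, y 64: 7.5 mm high (38 to 45.5 mm above the table) and 60 mm long (x -30 to 30), between the wall, lower here, and the lower edge of the shut cover. Axes as the stove's: the blade goes in level along -y, up to 28 mm past this point before it meets the cartridge.
- cover (a joint): Angle of the sheet-metal cover: 0 shut, grows as its outer edge is raised, stop at 2.3 (folded back over the burner); over 1.9 is folded right back. Stiff hinge (0.17 N m): it stays where it is left; the cover weighs 220 g, so about 2.5 to 3 N at the edge open it. With the cover at 1.9 or more a gripper has room above the cartridge.
- cover_hinge (a point): Middle of the cover's hinge axis, along the stove's x at stove y -62, 85 mm above the table. Axes turn with the cover, equal to the stove's when shut. In this frame the cover (x -132 to 132, 3 mm thick) is a flat plate from y 0 to 98 at z 0, then a flat slope down to its lower edge at y 126, z -39.5 mm (rounded hem 4 mm thick). Open, it stands up to 220 mm above the table.
- cover_edge (a point): Underside of the cover's lower edge at its middle, right above the thumb recess when shut; axes as cover_hinge.
- cartridge: Spent gas cartridge, white can 66 mm in diameter, 176 mm long plus valve, 110 to 320 g. It lies along its own x in the cradles, valve at +x (the stove's front). Origin on its axis, 92 mm from the base and 99 mm from the valve's tip, 48 mm above the table as it lies (top at 81 mm). 29 mm are free on either side of it for the fingers. Upright: its x axis points up.
- base_centre (a point): Centre of the cartridge's flat base; axes as cartridge.
- valve_tip (a point): Tip of the cartridge's valve; axes as cartridge.
- spatula: Icing spatula lying flat on the table on the outer side of the stove. Origin under the middle of its wooden handle; x towards the blade, z up. Handle x -50 to 50, 18 mm wide, 14 mm high; rigid steel blade 22 mm wide, 2 mm thick, to x 172 with a round end, its mid-plane 7 mm above the underside. 90 g, balance point near x 30.
- blade_tip (a point): On the blade's middle line and mid-plane, 161 mm ahead of the handle's middle: from here its round end reaches 11 mm farther, to the very tip; axes as spatula.
- spare: Bystander: spare gas cartridge with a white cap, standing upright, 66 mm in diameter, 200 mm high; origin under its centre.
- bowl: Bystander: empty steel bowl, rim 124 mm across, 50 mm high; origin under its centre.
- mug: Bystander: white mug, 76 mm across, 85 mm high, handle at its +y; origin under its centre.
Things that resemble listed ones, but are neither listed nor needed, are in the scene too. Leave any orange look-alike of the spatula alone.

How it is judged:
By the outcome, as a careful person would: the job done as asked, in the order asked, and still so for the second after the job is handed in, while the arm keeps its last pose, push and grip.
It also fails if it takes over 62 s, if anything falls off the work surface, if the arm or the gripper's body presses on something with over 40 N, if the wrist force passes 120 N, or if a joint passes its speed limit or range.

## Working session

There is one attempt and no reset: what is moved stays moved. The work goes in short steps, Python scripts to look and compute and a tool call to move; the robot and the scene stay as the last step left them, time stands still between calls to the robot, and variables do not carry over. Pictures are saved under pics/ and viewed, and the job is handed in when it is done.

Besides the shell and the picture viewer there is one more tool, called as name([rows], argument=value, ...), one row to a line, values as JSON. apply_moves: Moves the arm, as the interface text tells. Shift numbers are shares of 0.4 m and turn numbers shares of 120 degrees, none past 1 either way. Its arguments: {"type":"object","properties":{"increments":{"type":"array"},"force":{"type":"number"}},"required":["increments"]}

```bash
mkdir -p pics; ls
python3 - <<'E'
from rig import state, eyes
import cv2,pickle
s=state();print({k:(v if not hasattr(v,'__len__') else [round(float(x),4) for x in v]) for k,v in s.items()})
for n in("scene","top","wrist"):
    d=eyes.snapshot(n);cv2.imwrite(f"pics/{n}0.png",d["frame"]);pickle.dump(d,open(f"{n}0.pkl","wb"))
    print(n,d["camera_matrix"].round(1).tolist(),d.get("T",d.get("hand_eye")).round(3).tolist())
E
```

```text
pics
{'time': 0.0, 'qpos': [-1.3986, 0.3005, 1.5216, 0.0, 1.3207, -0.0666], 'joint_velocities': [0.0002, 0.0005, -0.0013, 0.0002, 0.0, 0.0001], 'joint_efforts': [-0.0005, -54.3505, -36.1796, -0.0, 0.004, 0.0], 'tool_pos': [0.1301, -0.5342, 0.2307], 'tool_rot': [-0.0004, 0.7863, -0.6178, -0.0004], 'force': [-0.5984, -0.8092, -0.0807], 'torque': [-0.0205, 0.0479, -0.0516], 'finger_gap': 0.08521391328951809}
scene [[505.7, 0.0, 271.5], [0.0, 505.7, 216.1], [0.0, 0.0, 1.0]] [[-0.057, 0.542, -0.839, 1.574], [0.998, 0.019, -0.055, 0.31], [-0.014, -0.84, -0.542, 0.748], [0.0, 0.0, 0.0, 1.0]]
top [[483.0, 0.0, 282.5], [0.0, 483.0, 214.8], [0.0, 0.0, 1.0]] [[-0.007, -0.996, 0.089, 0.405], [-1.0, 0.005, -0.021, 0.246], [0.021, -0.089, -0.996, 1.158], [0.0, 0.0, 0.0, 1.0]]
wrist [[361.5, 0.0, 277.5], [0.0, 361.5, 211.8], [0.0, 0.0, 1.0]] [[1.0, 0.0, -0.0, 0.001], [-0.0, 0.956, 0.295, -0.075], [0.0, -0.295, 0.956, -0.143], [0.0, 0.0, 0.0, 1.0]]
```

View pics/scene0.png

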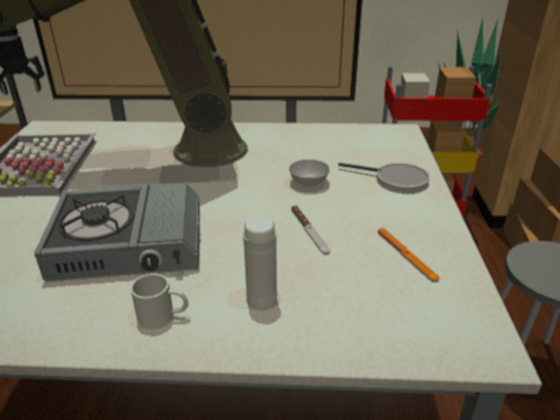

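View pics/top0.png

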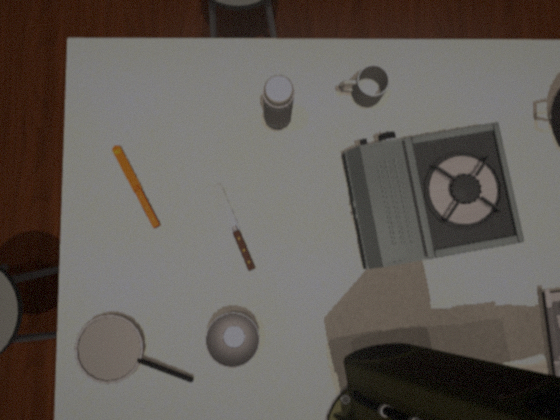

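View pics/wrist0.png

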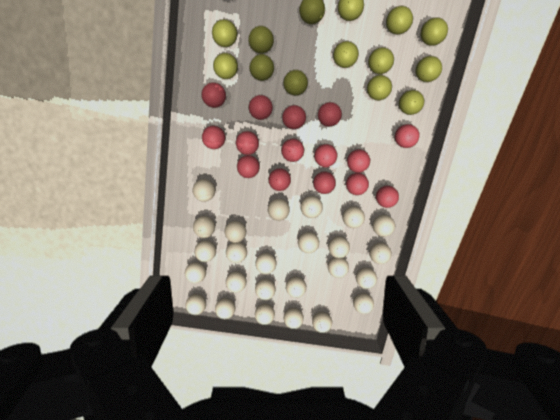

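```bash
cat > h.py <<'E'
import numpy as np,cv2,pickle
def ray(d,uv,z,T=None):
    K=d["camera_matrix"];T=d["T"] if T is None else T
    uv=np.atleast_2d(np.float64(uv));p=np.c_[(uv-[K[0,2],K[1,2]])/[K[0,0],K[1,1]],np.ones(len(uv))]@T[:3,:3].T
    s=(z-T[2,3])/p[:,2];return T[:3,3]+p*s[:,None]
def cloud(d,T=None):
    K=d["camera_matrix"];T=d["T"] if T is None else T
    h,w=d["range_z"].shape;u,v=np.meshgrid(np.arange(w),np.arange(h));z=d["range_z"]
    p=np.stack([(u-K[0,2])/K[0,0]*z,(v-K[1,2])/K[1,1]*z,z],-1)@T[:3,:3].T+T[:3,3]
    p[z==0]=np.nan;return p
E
python3 - <<'E'
from h import *
d=pickle.load(open("top0.pkl","rb"));P=cloud(d);f=d["frame"]
# sizes of zoomed crops
cv2.imwrite("pics/crop_sp.png",cv2.resize(f[150:300,190:290],None,fx=4,fy=4,interpolation=cv2.INTER_CUBIC)[:600])
cv2.imwrite("pics/crop_st.png",cv2.resize(f[110:285,330:530],None,fx=3.4,fy=3.4,interpolation=cv2.INTER_CUBIC))
hsv=cv2.cvtColor(f,cv2.COLOR_BGR2HSV)
# handle
roi=np.zeros(f.shape[:2],bool);roi[215:285,220:270]=1
m=roi&(hsv[...,1]>90)&(f[...,2]<190)
ys,xs=np.nonzero(m);print("handle px",len(xs),cv2.minAreaRect(np.c_[xs,ys].astype(np.float32)))
Q=ray(d,np.c_[xs,ys],0.012);c=Q[:,:2].mean(0);u,s,vt=np.linalg.svd(Q[:,:2]-c);a=vt[0];pr=(Q[:,:2]-c)@a
print("c",c,"dir",a,np.degrees(np.arctan2(a[1],a[0])),pr.min(),pr.max(),((Q[:,:2]-c)@vt[1]).min(),((Q[:,:2]-c)@vt[1]).max())
print("depth z at handle",np.nanmedian(P[ys,xs,2]))
for v,uu in((150,370),(200,370),(150,395),(200,395),(240,395),(150,415),(128,440),(200,435),(200,350),(230,358)):
    print(uu,v,P[v,uu].round(3))
E
```

```text
handle px 203 ((243.6291961669922, 249.73309326171875), (39.38973617553711, 5.439801216125488), 67.01127624511719)
c [0.42591388 0.31443292] dir [-0.92130378 -0.38884359] -157.11743675626877 -0.04592222752408091 0.0472145452939199 -0.006145461690470311 0.006726015398168064
depth z at handle 0.015094155710017265
370 150 [0.648 0.024 0.086]
370 200 [0.533 0.026 0.086]
395 150 [ 0.646 -0.032  0.091]
395 200 [ 0.532 -0.028  0.093]
395 240 [ 0.443 -0.027  0.089]
415 150 [ 0.65  -0.082  0.076]
440 128 [ 0.721 -0.168  0.003]
435 200 [nan nan nan]
350 200 [0.544 0.057 0.001]
358 230 [0.469 0.046 0.035]
```

View pics/crop_st.png

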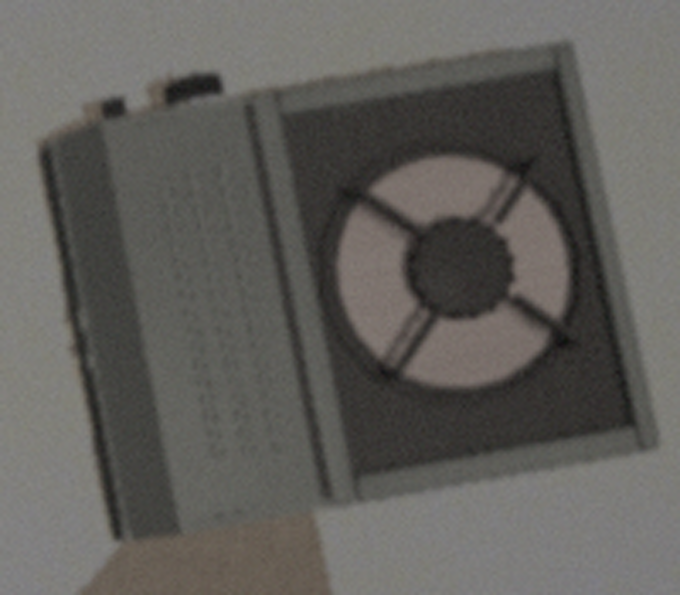

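View pics/crop_sp.png

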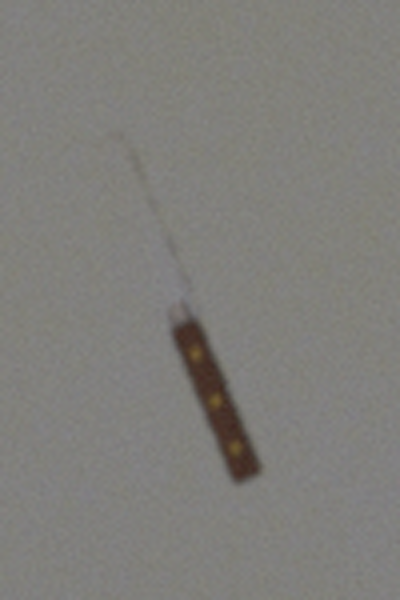

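Run:
```python
from h import *
d=pickle.load(open("top0.pkl","rb"))
im=lambda *p:[(330+x/3.4-0.35,110+y/3.4-0.35) for x,y in p]
def L(name,pts,z):
    Q=ray(d,im(*pts),z)[:,:2];v=Q[1]-Q[0];print(name,Q.round(4).tolist(),np.degrees(np.arctan2(v[1],v[0])).round(2),np.linalg.norm(v).round(4));return Q
R=L("right y=-290",[(655,445),(573,42)],.084)
F=L("front x=140",[(280,90),(573,42)],.084)
B=L("rear x=-140",[(330,503),(655,445)],.084)
C=L("crease y=36",[(180,532),(103,125)],.0865)
H=L("hinge y=-62",[(327,497),(250,105)],.086)
E_=L("outer y=64 z.045",[(117,538),(42,150)],.046)
yaw=np.radians(np.degrees(np.arctan2(*(R[1]-R[0])[::-1])))
for name,Q,yy in(("R",R,-.29),("C",C,.036),("H",H,-.062),("E",E_,.065)):
    print(name)
    m=Q.mean(0);
    print(m)
```

```text
right y=-290 [[0.4404, -0.3155], [0.7125, -0.2737]] 8.74 0.2753
front x=140 [[0.6798, -0.0737], [0.7125, -0.2737]] -80.73 0.2026
rear x=-140 [[0.4038, -0.0981], [0.4404, -0.3155]] -80.44 0.2205
crease y=36 [[0.3857, 0.0018], [0.6556, 0.0464]] 9.38 0.2736
hinge y=-62 [[0.4077, -0.0956], [0.6691, -0.0526]] 9.33 0.2649
outer y=64 z.045 [[0.3812, 0.0354], [0.6477, 0.0814]] 9.79 0.2704
R
[ 0.57644728 -0.2946122 ]
C
[0.52065703 0.02407889]
H
[ 0.53843013 -0.07412777]
E
[0.51444604 0.05843792]
```

apply_moves([
  {"slide": [0.7,0.6,0.05],"twist": 0.47,"grip": 1},
  {"slide": [0.7,0.6,0.05],"twist": 0.47,"grip": 1},
  {"slide": [0.7,0.6,0.05],"twist": 0.47,"grip": 1},
  {"slide": [0.7,0.6,0.05],"twist": 0.47,"grip": 1},
  {"slide": [0.7,0.6,0.05],"twist": 0.47,"grip": 1},
  {"slide": [0.7,0.6,0.05],"twist": 0.47,"grip": 1},
  {"slide": [0.7,0.6,0.05],"twist": 0.47,"grip": 1},
  {"slide": [0.7,0.6,0.05],"twist": 0.47,"grip": 1},
], force=100)

```text
time: 0.82
tool_pos: [0.3839, -0.3161, 0.2495]
tool_rot: [-0.0, 0.985, -0.17, -0.0]
force: [1.1, -1.3, 0.2]
finger_gap: 0.0852
```

apply_moves([
  {"slide": [0.15,0.9,0],"twist": 0.47,"grip": 1},
  {"slide": [0.15,0.9,0],"twist": 0.47,"grip": 1},
  {"slide": [0.15,0.9,0],"twist": 0.47,"grip": 1},
  {"slide": [0.15,0.9,0],"twist": 0.47,"grip": 1},
  {"slide": [0.15,0.9,0],"twist": 0.47,"grip": 1},
  {"slide": [0.15,0.9,0],"twist": 0.47,"grip": 1},
  {"slide": [0.15,0.9,0],"twist": 0.47,"grip": 1},
  {"slide": [0.15,0.9,0],"twist": 0.47,"grip": 1},
])

```text
time: 1.48
tool_pos: [0.4373, 0.0131, 0.2495]
tool_rot: [0.0, 0.949, 0.316, 0.0]
force: [0.7, -1.3, -0.1]
finger_gap: 0.0855
```

apply_moves([
  {"slide": [0,0.75,0],"twist": 0.45,"grip": 0.7},
  {"slide": [0,0.75,0],"twist": 0.45,"grip": 0.7},
  {"slide": [0,0.75,0],"twist": 0.45,"grip": 0.7},
  {"slide": [0,0.75,0],"twist": 0.45,"grip": 0.7},
  {"slide": [0,0.75,0],"twist": 0.45,"grip": 0.7},
  {"slide": [0,0.75,0],"twist": 0.45,"grip": 0.7},
  {"slide": [0,0.75,0],"twist": 0.45,"grip": 0.7},
  {"slide": [0,0.75,0],"twist": 0.45,"grip": 0.7},
])

```text
time: 2.15
tool_pos: [0.4366, 0.3157, 0.2487]
tool_rot: [-0.0, 0.7, 0.714, -0.0]
force: [0.1, -1.3, 0.3]
finger_gap: 0.0599
```

apply_moves([
  {"slide": [0.02,0.02,-0.2],"twist": 0.18,"grip": 0.7},
  {"slide": [0.02,0.02,-0.2],"twist": 0.18,"grip": 0.7},
  {"slide": [0.02,0.02,-0.2],"twist": 0.18,"grip": 0.7},
  {"slide": [0.02,0.02,-0.2],"twist": 0.18,"grip": 0.7},
])

```text
time: 2.48
tool_pos: [0.4448, 0.3188, 0.167]
tool_rot: [-0.001, 0.556, 0.831, -0.002]
force: [0.7, 0.5, 1.1]
finger_gap: 0.0596
```

```bash
cat >> h.py <<'E'
from scipy.spatial.transform import Rotation as Ro
def wT(s,d):
    q=s["tool_rot"];T=np.eye(4);T[:3,:3]=Ro.from_quat([q[1],q[2],q[3],q[0]]).as_matrix();T[:3,3]=s["tool_pos"];return T@d["hand_eye"]
def snap(n,name):
    from rig import state,eyes
    s=state();d=eyes.snapshot(n)
    if n=="wrist": d["T"]=wT(s,d)
    cv2.imwrite(f"pics/{name}.png",d["frame"]);pickle.dump(d,open(name+".pkl","wb"));
    print("t",round(s["time"],2),"tcp",np.round(s["tool_pos"],4),"yaw",np.degrees(2*np.arctan2(s["tool_rot"][2],s["tool_rot"][1])).round(2),"F",np.round(s["force"],1),"gap",round(s["finger_gap"],4))
    return s,d
E
python3 - <<'E'
from h import *
s,d=snap("wrist","w1")
E
```

```text
t 2.48 tcp [0.4448 0.3188 0.167 ] yaw 112.45 F [0.7 0.5 1.1] gap 0.0596
```

View pics/w1.png

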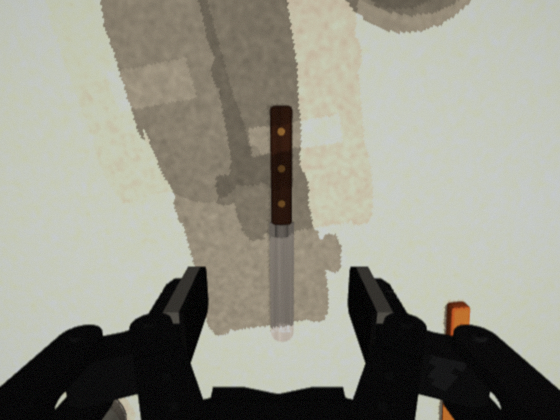

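Run:
```python
from h import *
d=pickle.load(open("w1.pkl","rb"))
a,b=ray(d,[(281,106),(281.5,222)],.012)[:,:2];t=ray(d,[(282,341)],.007)[0,:2]
print(a,b,t,np.linalg.norm(b-a),np.linalg.norm(t-a)); c=(a+b)/2;u=(t-a)/np.linalg.norm(t-a)
print(c,np.degrees(np.arctan2(u[1],u[0])),"grasp x=30",c+.03*u)
```

```text
[0.3779018  0.29312905] [0.46710087 0.3307576 ] [0.58211836 0.37931246] 0.09681106154073653 0.22165735916957663
[0.42250134 0.31194332] 22.880702831660457 grasp x=30 [0.45014083 0.32360773]
```

apply_moves([
  {"slide": [0.02,0.015,-0.1],"twist": 0.004,"grip": 0.6},
  {"slide": [0.02,0.015,-0.2],"twist": 0.004,"grip": 0.6},
  {"slide": [0.02,0.015,-0.3],"twist": 0.004,"grip": 0.6},
  {"slide": [0.02,0.015,-0.38],"twist": 0.004,"grip": 0.6},
  {"slide": [0.02,0.015,-0.38],"twist": 0.004,"grip": 0.6},
  {"slide": [0.02,0.015,-0.38],"twist": 0.004,"grip": 0.6},
])

```text
time: 3.03
tool_pos: [0.4539, 0.3251, 0.0181]
tool_rot: [-0.0, 0.556, 0.831, -0.0]
force: [1.1, 0.4, 0.5]
finger_gap: 0.0512
```

apply_moves([
  {"slide": [0,0,-0.038],"twist": 0,"grip": 0.6},
  {"slide": [0,0,-0.038],"twist": 0,"grip": 0.2},
  {"slide": [0,0,-0.038],"twist": 0,"grip": 0},
  {"slide": [0,0,-0.038],"twist": 0,"grip": 0},
  {"slide": [0,0,-0.038],"twist": 0,"grip": 0},
  {"slide": [0,0,-0.038],"twist": 0,"grip": 0},
  {"slide": [0,0,-0.038],"twist": 0,"grip": 0},
], force=110)

```text
time: 3.62
tool_pos: [0.4547, 0.3257, 0.005]
tool_rot: [0.001, 0.555, 0.832, 0.002]
force: [-3.1, -2.4, 12.4]
finger_gap: 0.0145
```

apply_moves([
  {"slide": [0,0,0.01],"twist": 0,"grip": 0},
  {"slide": [0,0,0.06],"twist": 0,"grip": 0},
  {"slide": [0,0,0.12],"twist": 0,"grip": 0},
  {"slide": [0,0,0.12],"twist": 0,"grip": 0},
  {"slide": [0,0,0.12],"twist": 0,"grip": 0},
])

```text
time: 4.03
tool_pos: [0.4545, 0.3256, 0.0524]
tool_rot: [0.001, 0.555, 0.832, 0.002]
force: [0.0, -0.6, -1.9]
finger_gap: 0.0145
```

Run:
```python
from h import *
s,d=snap("wrist","w2");s,d=snap("scene","s2")
f=d["frame"];cv2.imwrite("pics/s2c.png",cv2.resize(f[100:340,200:480],None,fx=2.5,fy=2.5,interpolation=cv2.INTER_CUBIC))
```

```text
t 4.03 tcp [0.4545 0.3256 0.0524] yaw 112.54 F [ 0.  -0.6 -1.9] gap 0.0145
t 4.08 tcp [0.4539 0.3252 0.0511] yaw 112.54 F [-0.6  0.1 -1.5] gap 0.0144
```

View pics/w2.png

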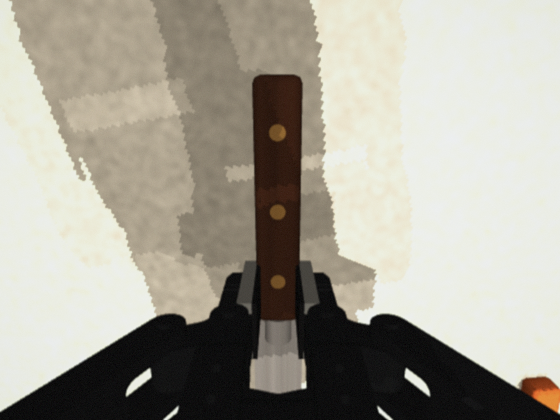

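View pics/s2c.png

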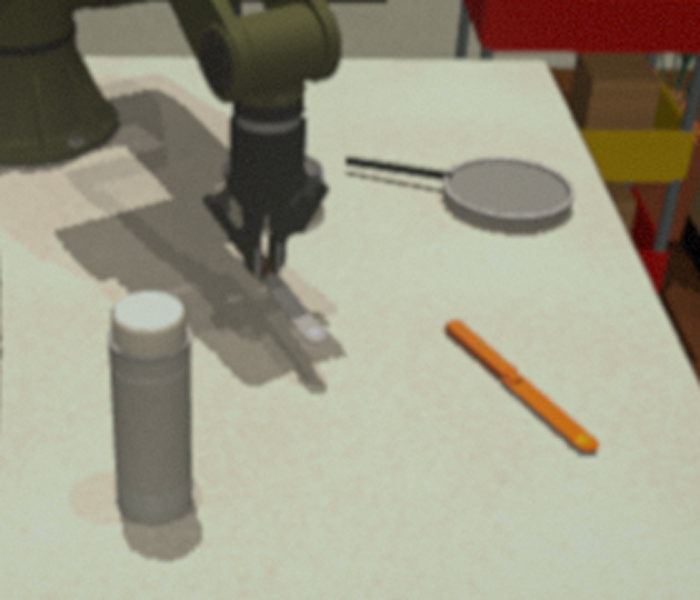

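Run:
```python
from h import *
d=pickle.load(open("w2.pkl","rb"));P=cloud(d)
for v in(90,120,150,180,240,260,300):
    q=P[v-3:v+4,265:292].reshape(-1,3);print(v,np.nanmedian(q,0).round(4))
q=P[365:385,262:295].reshape(-1,3);print("blade",np.nanmedian(q,0).round(4))
d=pickle.load(open("s2.pkl","rb"));P=cloud(d)
f=d["frame"]
for p in((316,224),(321,230),(325,234),(327,236)):print(p,P[p[1],p[0]].round(4),f[p[1],p[0]])
Ti=np.linalg.inv(d["T"])
for z in(.045,.054,.06):
    c=Ti@np.array([.5834,.380,z,1]);print(z,(d["camera_matrix"]@c[:3]/c[2])[:2].round(1))
cv2.imwrite("pics/s2d.png",cv2.resize(f[190:260,280:360],None,fx=8,fy=8,interpolation=cv2.INTER_CUBIC))
```

```text
90 [0.3823 0.2948 0.0617]
120 [0.3917 0.2988 0.0616]
150 [0.4016 0.3029 0.0616]
180 [0.412  0.3072 0.0617]
240 [0.4344 0.3164 0.0617]
260 [0.4423 0.3198 0.0616]
300 [0.4593 0.3267 0.0616]
blade [0.4993 0.3434 0.0556]
(316, 224) [0.5297 0.3511 0.0522] [102 110 113]
(321, 230) [0.5561 0.3628 0.0527] [156 164 170]
(325, 234) [0.5731 0.3719 0.0528] [168 172 176]
(327, 236) [0.5817 0.3763 0.0532] [135 144 149]
0.045 [328.4 239.2]
0.054 [328.6 236.2]
0.06 [328.7 234.1]
```

View pics/s2d.png

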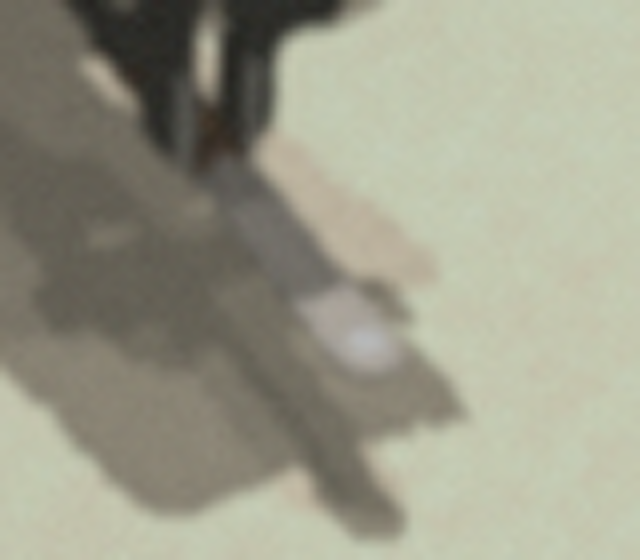

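apply_moves([
  {"slide": [0,0,0],"twist": -0.06,"grip": 0},
  {"slide": [0,0,0],"twist": -0.12,"grip": 0},
  {"slide": [0,0,0],"twist": -0.18,"grip": 0},
  {"slide": [0,0,0],"twist": -0.24,"grip": 0},
  {"slide": [0,0,0],"twist": -0.3,"grip": 0},
  {"slide": [0,0,0],"twist": -0.36,"grip": 0},
  {"slide": [0,0,0],"twist": -0.42,"grip": 0},
  {"slide": [0,0,0],"twist": -0.47,"grip": 0},
])

```text
time: 4.8
tool_pos: [0.4532, 0.3248, 0.0493]
tool_rot: [0.0, 0.884, 0.468, -0.001]
force: [0.3, -0.5, -0.6]
finger_gap: 0.014
```

apply_moves([
  {"slide": [0.01,-0.02,0],"twist": -0.06,"grip": 0},
  {"slide": [0.02,-0.05,0],"twist": -0.12,"grip": 0},
  {"slide": [0.04,-0.08,0],"twist": -0.18,"grip": 0},
  {"slide": [0.06,-0.12,0],"twist": -0.24,"grip": 0},
  {"slide": [0.08,-0.16,0],"twist": -0.3,"grip": 0},
  {"slide": [0.09,-0.2,0],"twist": -0.36,"grip": 0},
  {"slide": [0.09,-0.22,-0.01],"twist": -0.39,"grip": 0},
  {"slide": [0.09,-0.22,-0.03],"twist": -0.39,"grip": 0},
])

```text
time: 5.47
tool_pos: [0.4899, 0.2357, 0.0378]
tool_rot: [0.0, 0.997, 0.079, -0.0]
force: [0.2, 0.2, -0.9]
finger_gap: 0.0143
```

Run:
```python
from h import *
s,d=snap("top","t3");f=d["frame"];cv2.imwrite("pics/t3c.png",cv2.resize(f[110:285,250:450],None,fx=4,fy=4,interpolation=cv2.INTER_CUBIC)[:600])
s,d=snap("scene","s3");f=d["frame"];cv2.imwrite("pics/s3c.png",cv2.resize(f[130:300,120:330],None,fx=3.5,fy=3.5,interpolation=cv2.INTER_CUBIC))
s,d=snap("wrist","w3")
```

```text
t 5.47 tcp [0.4899 0.2357 0.0378] yaw 9.07 F [ 0.2  0.2 -0.9] gap 0.0143
t 5.52 tcp [0.4889 0.2362 0.0359] yaw 9.36 F [-0.9 -0.1 -2.2] gap 0.0146
t 5.57 tcp [0.4887 0.2368 0.0364] yaw 9.48 F [ 0.3 -0.4 -0.1] gap 0.0145
```

View pics/t3c.png

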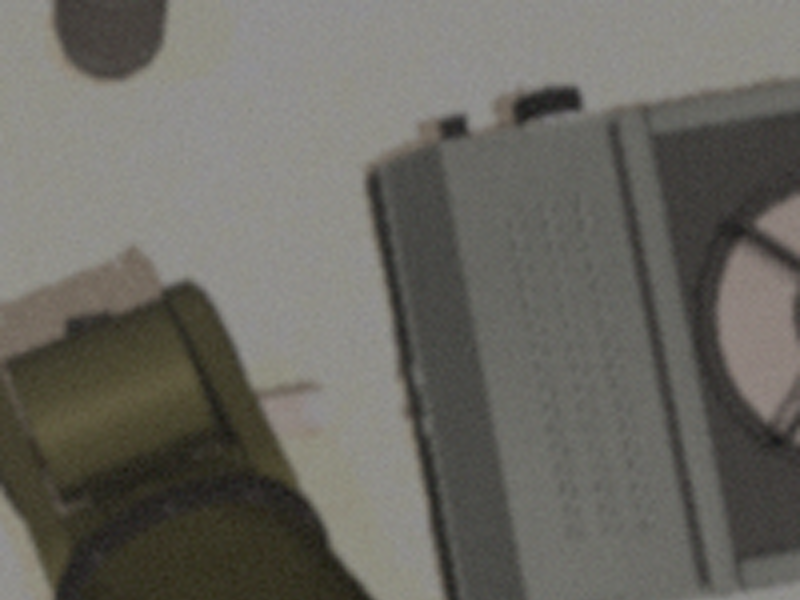

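View pics/s3c.png

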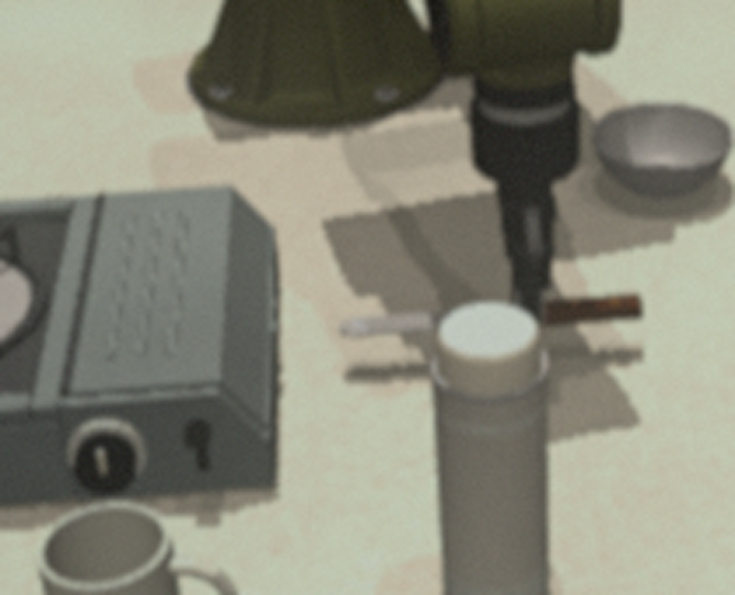

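View pics/w3.png

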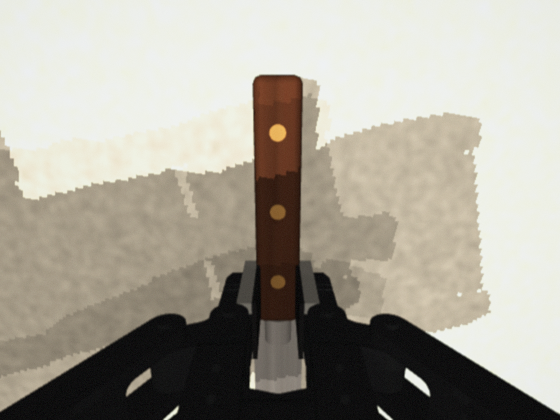

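apply_moves([
  {"slide": [0.002,-0.03,0.008],"twist": 0,"grip": 0},
  {"slide": [0.008,-0.06,0.008],"twist": 0,"grip": 0},
  {"slide": [0.013,-0.08,0.008],"twist": 0,"grip": 0},
  {"slide": [0.013,-0.08,0.008],"twist": 0,"grip": 0},
  {"slide": [0.013,-0.08,0.008],"twist": 0,"grip": 0},
])

```text
time: 6.03
tool_pos: [0.4951, 0.2045, 0.0415]
tool_rot: [-0.0, 0.997, 0.081, 0.0]
force: [-0.3, -0.0, -1.0]
finger_gap: 0.0144
```

Run:
```python
from h import *
s,d=snap("scene","s4");f=d["frame"];cv2.imwrite("pics/s4c.png",cv2.resize(f[170:290,130:330],None,fx=4,fy=4,interpolation=cv2.INTER_CUBIC))
for i in range(3):
    from rig import state
    s,d=snap("top","t4")
f=d["frame"];cv2.imwrite("pics/t4c.png",cv2.resize(f[160:260,290:410],None,fx=6,fy=6,interpolation=cv2.INTER_CUBIC))
```

```text
t 6.03 tcp [0.4951 0.2045 0.0415] yaw 9.31 F [-0.3 -0.  -1. ] gap 0.0144
t 6.08 tcp [0.495  0.2049 0.0414] yaw 9.34 F [-0.9 -0.1  0. ] gap 0.0147
t 6.13 tcp [0.4949 0.2051 0.0414] yaw 9.36 F [-0.8 -0.5 -0.8] gap 0.0143
t 6.18 tcp [0.4948 0.2053 0.0414] yaw 9.37 F [ 0.3  0.1 -0.4] gap 0.0145
```

View pics/s4c.png

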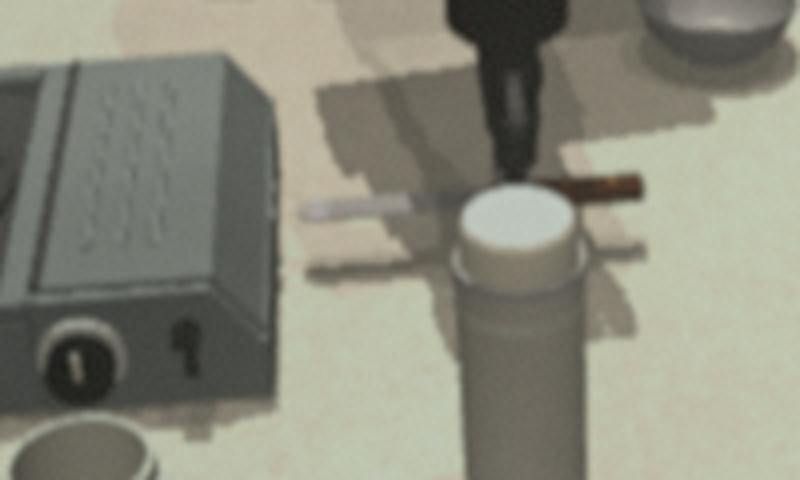

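View pics/t4c.png

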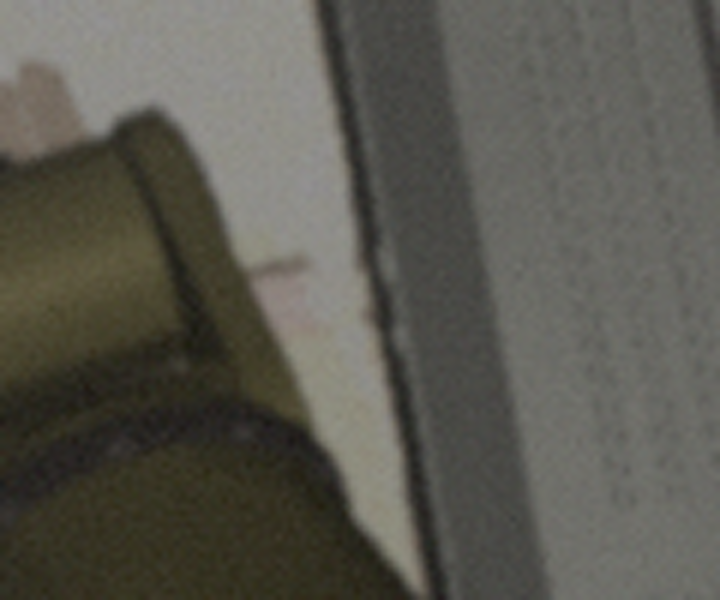

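apply_moves([
  {"slide": [0,0,-0.005],"twist": 0,"grip": 0},
  {"slide": [0.001,-0.01,-0.005],"twist": 0,"grip": 0},
  {"slide": [0.003,-0.02,-0.005],"twist": 0,"grip": 0},
  {"slide": [0.005,-0.03,-0.005],"twist": 0,"grip": 0},
  {"slide": [0.006,-0.04,-0.005],"twist": 0,"grip": 0},
  {"slide": [0.007,-0.045,-0.005],"twist": 0,"grip": 0},
  {"slide": [0.007,-0.045,-0.005],"twist": 0,"grip": 0},
])

```text
time: 6.82
tool_pos: [0.4977, 0.1865, 0.0394]
tool_rot: [0.0, 0.997, 0.081, 0.0]
force: [0.4, 0.8, -0.1]
finger_gap: 0.0143
```

apply_moves([
  {"slide": [0.001,-0.008,0],"twist": 0,"grip": 0},
  {"slide": [0.002,-0.016,0],"twist": 0,"grip": 0},
  {"slide": [0.004,-0.024,0],"twist": 0,"grip": 0},
  {"slide": [0.005,-0.032,0],"twist": 0,"grip": 0},
  {"slide": [0.005,-0.032,0],"twist": 0,"grip": 0},
  {"slide": [0.005,-0.032,0],"twist": 0,"grip": 0},
])

```text
time: 7.32
tool_pos: [0.4996, 0.1741, 0.0393]
tool_rot: [-0.0, 0.997, 0.081, -0.0]
force: [0.1, 0.0, -1.2]
finger_gap: 0.0142
```

Run:
```python
from h import *
s,d=snap("scene","s5");f=d["frame"];cv2.imwrite("pics/s5c.png",cv2.resize(f[170:290,130:330],None,fx=4,fy=4,interpolation=cv2.INTER_CUBIC))
```

```text
t 7.32 tcp [0.4996 0.1741 0.0393] yaw 9.34 F [ 0.1  0.  -1.2] gap 0.0142
```

View pics/s5c.png

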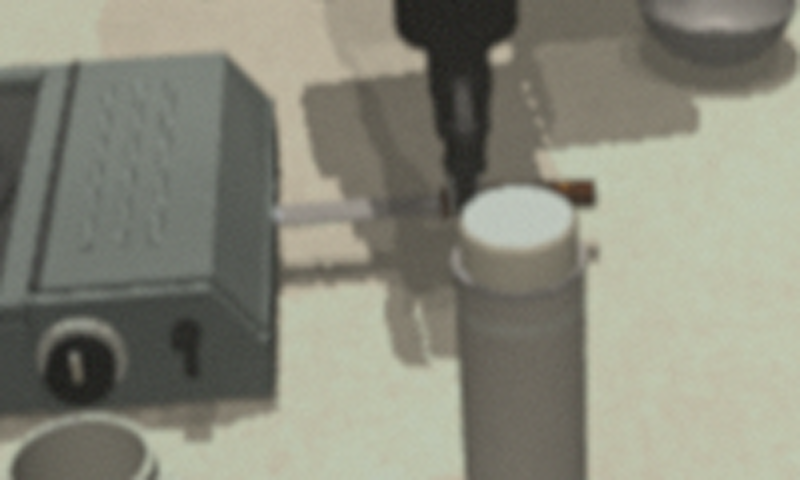

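apply_moves([
  {"slide": [0,0,0.015],"twist": 0,"grip": 0},
  {"slide": [0,0,0.035],"twist": 0,"grip": 0},
  {"slide": [0,0,0.055],"twist": 0,"grip": 0},
  {"slide": [0,0,0.075],"twist": 0,"grip": 0},
  {"slide": [0,0,0.1],"twist": 0,"grip": 0},
  {"slide": [0,0,0.1],"twist": 0,"grip": 0},
], force=120)

```text
time: 7.87
tool_pos: [0.5004, 0.1745, 0.0817]
tool_rot: [-0.0, 0.997, 0.082, 0.001]
force: [-0.3, 0.7, -1.5]
finger_gap: 0.0138
```

Run:
```python
from h import *
s,d=snap("scene","s6");f=d["frame"];cv2.imwrite("pics/s6c.png",cv2.resize(f[170:290,130:330],None,fx=4,fy=4,interpolation=cv2.INTER_CUBIC))
s,d=snap("wrist","w6");P=cloud(d)
for v in(90,150,180,240,300):
    q=P[v-3:v+4,265:292].reshape(-1,3);print(v,np.nanmedian(q,0).round(4))
```

```text
t 7.87 tcp [0.5004 0.1745 0.0817] yaw 9.36 F [-0.3  0.7 -1.5] gap 0.0138
t 7.92 tcp [0.5002 0.1743 0.0807] yaw 9.37 F [ 0.4  0.8 -1.8] gap 0.0139
90 [0.488  0.2511 0.0907]
150 [0.4914 0.2305 0.0905]
180 [0.4933 0.2195 0.0903]
240 [0.4972 0.1955 0.0901]
300 [0.5017 0.1689 0.0899]
```

View pics/s6c.png

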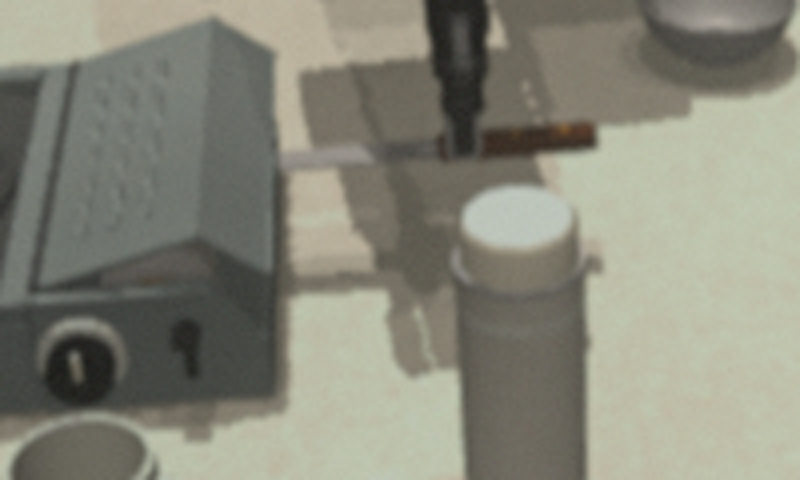

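apply_moves([
  {"slide": [0,0,0.025],"twist": 0,"grip": 0},
  {"slide": [0,-0.003,0.05],"twist": 0,"grip": 0},
  {"slide": [0.001,-0.006,0.075],"twist": 0,"grip": 0},
  {"slide": [0.002,-0.01,0.098],"twist": 0,"grip": 0},
  {"slide": [0.003,-0.02,0.12],"twist": 0,"grip": 0},
  {"slide": [0.005,-0.032,0.14],"twist": 0,"grip": 0},
  {"slide": [0.007,-0.045,0.165],"twist": 0,"grip": 0},
  {"slide": [0.009,-0.057,0.185],"twist": 0,"grip": 0},
])

```text
time: 8.63
tool_pos: [0.5034, 0.1509, 0.1546]
tool_rot: [-0.0, 0.997, 0.082, 0.0]
force: [-1.0, 0.5, -2.3]
finger_gap: 0.0136
```

Run:
```python
from h import *
s,d=snap("scene","s7");f=d["frame"];cv2.imwrite("pics/s7c.png",cv2.resize(f[130:280,100:300],None,fx=4,fy=4,interpolation=cv2.INTER_CUBIC))
s,d=snap("wrist","w7");P=cloud(d)
for v in(90,180,300):
    q=P[v-3:v+4,265:292].reshape(-1,3);print(v,np.nanmedian(q,0).round(4))
```

```text
t 8.63 tcp [0.5034 0.1509 0.1546] yaw 9.35 F [-1.   0.5 -2.3] gap 0.0136
t 8.68 tcp [0.504  0.1503 0.1559] yaw 9.32 F [-0.  -0.8 -0.1] gap 0.014
90 [0.4919 0.2271 0.1667]
180 [0.4971 0.1956 0.166 ]
300 [0.5055 0.1449 0.165 ]
```

View pics/s7c.png

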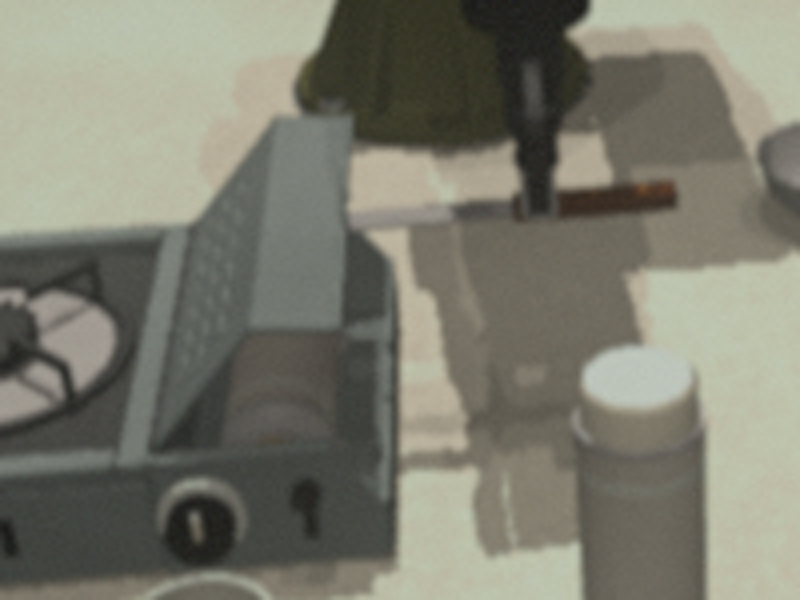

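apply_moves([
  {"slide": [0.003,-0.02,0.025],"twist": 0,"grip": 0},
  {"slide": [0.007,-0.042,0.048],"twist": 0,"grip": 0},
  {"slide": [0.01,-0.064,0.068],"twist": 0,"grip": 0},
  {"slide": [0.014,-0.088,0.082],"twist": 0,"grip": 0},
  {"slide": [0.019,-0.114,0.094],"twist": 0,"grip": 0},
  {"slide": [0.023,-0.14,0.102],"twist": 0,"grip": 0},
  {"slide": [0.028,-0.168,0.107],"twist": 0,"grip": 0},
  {"slide": [0.032,-0.197,0.11],"twist": 0,"grip": 0},
])

```text
time: 9.4
tool_pos: [0.5163, 0.0714, 0.1976]
tool_rot: [0.0, 0.997, 0.082, 0.0]
force: [0.5, 0.7, -3.2]
finger_gap: 0.0142
```

Run:
```python
from h import *
s,d=snap("scene","s8");f=d["frame"];cv2.imwrite("pics/s8c.png",cv2.resize(f[100:280,60:300],None,fx=3.3,fy=3.3,interpolation=cv2.INTER_CUBIC))
s,d=snap("wrist","w8");P=cloud(d)
for v in(90,180,300):
    q=P[v-3:v+4,265:292].reshape(-1,3);print(v,np.nanmedian(q,0).round(4))
```

```text
t 9.4 tcp [0.5163 0.0714 0.1976] yaw 9.36 F [ 0.5  0.7 -3.2] gap 0.0142
t 9.45 tcp [0.5166 0.0698 0.1977] yaw 9.31 F [ 0.7 -0.9 -2. ] gap 0.0136
90 [0.5045 0.1466 0.2082]
180 [0.5097 0.1151 0.2076]
300 [0.5179 0.0644 0.2068]
```

View pics/s8c.png

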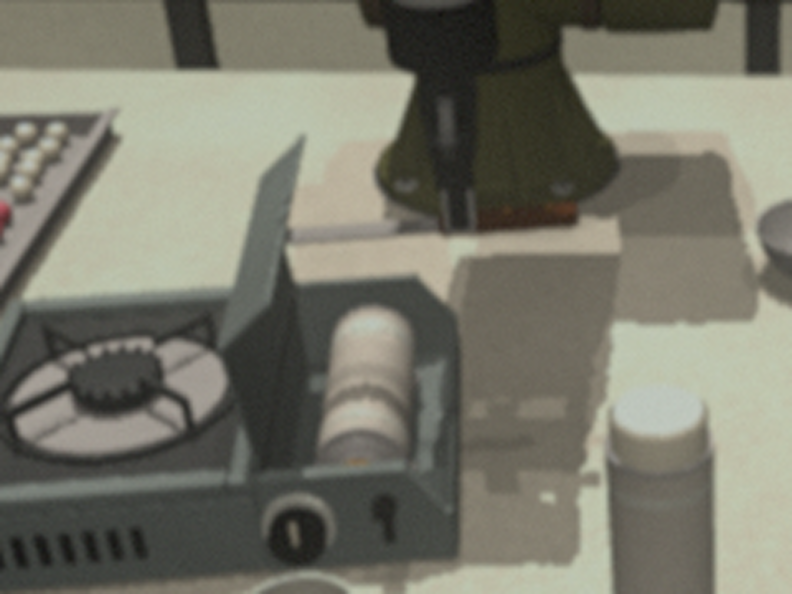

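apply_moves([
  {"slide": [0.004,-0.025,0.0],"twist": 0,"grip": 0},
  {"slide": [0.009,-0.055,-0.003],"twist": 0,"grip": 0},
  {"slide": [0.013,-0.08,-0.008],"twist": 0,"grip": 0},
  {"slide": [0.018,-0.11,-0.016],"twist": 0,"grip": 0},
  {"slide": [0.022,-0.135,-0.025],"twist": 0,"grip": 0},
  {"slide": [0.025,-0.152,-0.03],"twist": 0,"grip": 0},
  {"slide": [0.025,-0.152,-0.03],"twist": 0,"grip": 0},
])

```text
time: 10.08
tool_pos: [0.5259, 0.0103, 0.1845]
tool_rot: [0.0, 0.997, 0.081, -0.001]
force: [-0.1, 0.1, -0.8]
finger_gap: 0.0139
```

Run:
```python
from h import *
s,d=snap("scene","s9");f=d["frame"];cv2.imwrite("pics/s9c.png",cv2.resize(f[100:280,30:270],None,fx=3.3,fy=3.3,interpolation=cv2.INTER_CUBIC))
```

```text
t 10.08 tcp [0.5259 0.0103 0.1845] yaw 9.28 F [-0.1  0.1 -0.8] gap 0.0139
```

View pics/s9c.png

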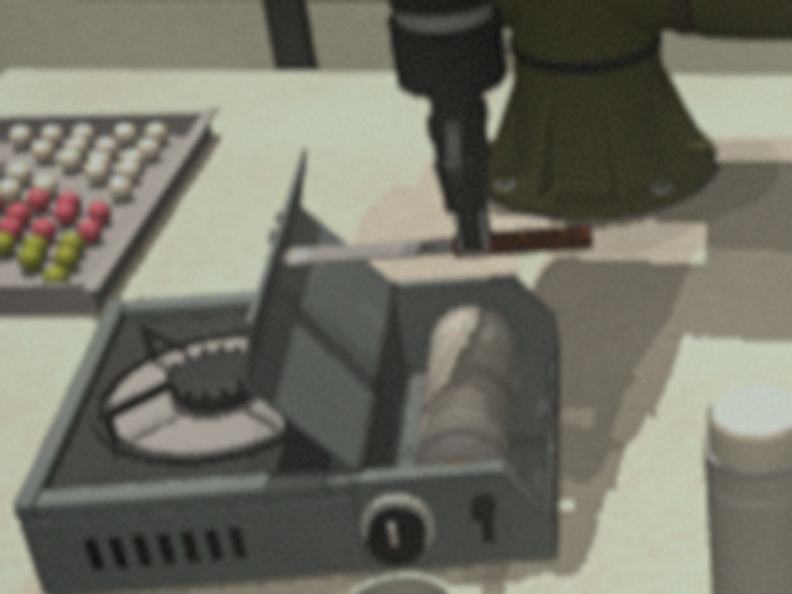

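```bash
cat > ang.py <<'E'
from h import *
def ang(d,crop_pts,o,k):
    P=cloud(d);ex=np.array([.987,.162,0]);ey=np.array([-.162,.987,0])
    for x,y in crop_pts:
        u=int(o[0]+x/k);v=int(o[1]+y/k);p=P[v,u];print((x,y),"stove",((p[:2]@ex[:2]-.521)*1e3).round(1),((p[:2]@ey[:2]+.095)*1e3).round(1),(p[2]*1e3).round(1))
E
python3 - <<'E'
from ang import *
d=pickle.load(open("s9.pkl","rb"));ang(d,[(320,370),(340,430),(365,310),(310,270),(320,300),(290,340),(300,300),(303,180),(298,220),(265,360)],(30,100),3.3)
E
```

```text
(320, 370) stove 56.9 -94.6 122.6
(340, 430) stove 100.9 -76.8 100.2
(365, 310) stove -67.5 -79.5 100.8
(310, 270) stove -61.6 -114.5 141.5
(320, 300) stove -26.9 -103.7 134.6
(290, 340) stove 52.3 -111.8 145.7
(300, 300) stove -10.6 -114.1 144.6
(303, 180) stove -109.1 -117.2 193.4
(298, 220) stove -114.9 -126.8 157.2
(265, 360) stove 89.3 -120.4 153.0
```

apply_moves([
  {"slide": [-0.008,0.05,0],"twist": 0,"grip": 0},
  {"slide": [-0.025,0.15,0],"twist": 0,"grip": 0},
  {"slide": [-0.041,0.25,0],"twist": 0,"grip": 0},
  {"slide": [-0.057,0.35,0],"twist": 0,"grip": 0},
  {"slide": [-0.074,0.45,0],"twist": 0,"grip": 0},
  {"slide": [-0.09,0.55,-0.05],"twist": 0,"grip": 0},
  {"slide": [-0.105,0.65,-0.1],"twist": 0,"grip": 0},
  {"slide": [-0.12,0.74,-0.15],"twist": 0,"grip": 0},
])

```text
time: 10.8
tool_pos: [0.4784, 0.3042, 0.1286]
tool_rot: [-0.0, 0.997, 0.082, 0.001]
force: [0.8, 0.4, -0.4]
finger_gap: 0.014
```

apply_moves([
  {"slide": [-0.01,0.06,-0.07],"twist": 0,"grip": 0},
  {"slide": [-0.02,0.1,-0.14],"twist": 0,"grip": 0},
  {"slide": [-0.02,0.12,-0.2],"twist": 0,"grip": 0},
  {"slide": [-0.02,0.12,-0.24],"twist": 0,"grip": 0},
  {"slide": [-0.02,0.12,-0.24],"twist": 0,"grip": 0},
  {"slide": [-0.02,0.12,-0.24],"twist": 0,"grip": 0},
])

```text
time: 11.3
tool_pos: [0.4707, 0.3499, 0.0325]
tool_rot: [0.0, 0.997, 0.082, -0.0]
force: [-0.5, 0.5, -0.9]
finger_gap: 0.0138
```

Run:
```python
from h import *
s,d=snap("wrist","w10");P=cloud(d)
for v in(90,180,300):
    q=P[v-3:v+4,265:292].reshape(-1,3);print(v,np.nanmedian(q,0).round(4))
s,d=snap("scene","s10")
```

```text
t 11.3 tcp [0.4707 0.3499 0.0325] yaw 9.38 F [-0.5  0.5 -0.9] gap 0.0138
90 [0.4585 0.4267 0.0419]
180 [0.4638 0.395  0.0419]
300 [0.4722 0.3445 0.0417]
t 11.35 tcp [0.4713 0.3501 0.0336] yaw 9.37 F [-0.   0.1 -1.2] gap 0.0136
```

View pics/s10.png

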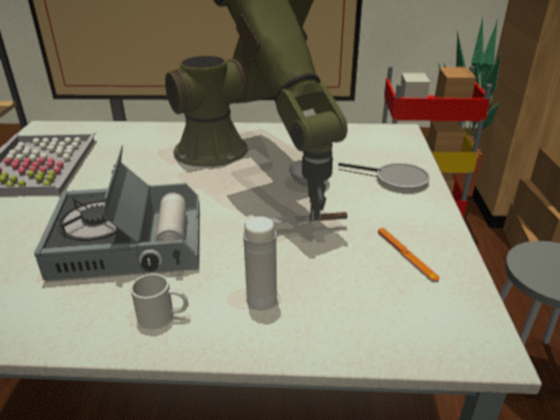

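apply_moves([
  {"slide": [0,0,-0.04],"twist": 0,"grip": 0},
  {"slide": [0,0,-0.065],"twist": 0,"grip": 0},
  {"slide": [0,0,-0.068],"twist": 0,"grip": 0},
  {"slide": [0,0,-0.068],"twist": 0,"grip": 0},
  {"slide": [0,0,-0.068],"twist": 0,"grip": 0.3},
  {"slide": [0,0,-0.068],"twist": 0,"grip": 0.5},
  {"slide": [0,0,-0.068],"twist": 0,"grip": 0.6},
])

```text
time: 11.98
tool_pos: [0.4712, 0.3499, 0.006]
tool_rot: [-0.0, 0.997, 0.082, 0.0]
force: [-0.1, -0.0, 0.2]
finger_gap: 0.0489
```

apply_moves([
  {"slide": [0,0,0.05],"twist": 0,"grip": 0.6},
  {"slide": [0,0,0.12],"twist": 0,"grip": 0.8},
  {"slide": [0,0,0.22],"twist": 0,"grip": 1},
  {"slide": [0,0,0.32],"twist": 0,"grip": 1},
  {"slide": [0,0,0.42],"twist": 0,"grip": 1},
  {"slide": [0,0,0.52],"twist": 0,"grip": 1},
])

```text
time: 12.48
tool_pos: [0.4706, 0.3496, 0.2159]
tool_rot: [-0.0, 0.997, 0.082, 0.0]
force: [-0.2, 0.1, 1.0]
finger_gap: 0.0853
```

Run:
```python
from h import *
s,d=snap("wrist","w11")
s,d=snap("top","t11")
f=d["frame"];cv2.imwrite("pics/t11c.png",cv2.resize(f[110:285,330:530],None,fx=3.4,fy=3.4,interpolation=cv2.INTER_CUBIC))
```

```text
t 12.48 tcp [0.4706 0.3496 0.2159] yaw 9.37 F [-0.2  0.1  1. ] gap 0.0853
t 12.53 tcp [0.4726 0.351  0.2246] yaw 9.37 F [1.7 0.7 8.4] gap 0.0854
```

View pics/w11.png

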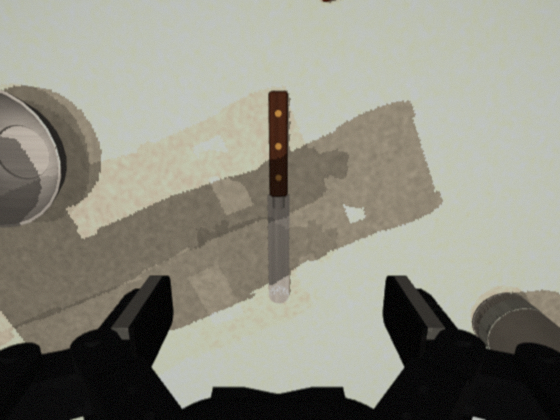

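View pics/t11c.png

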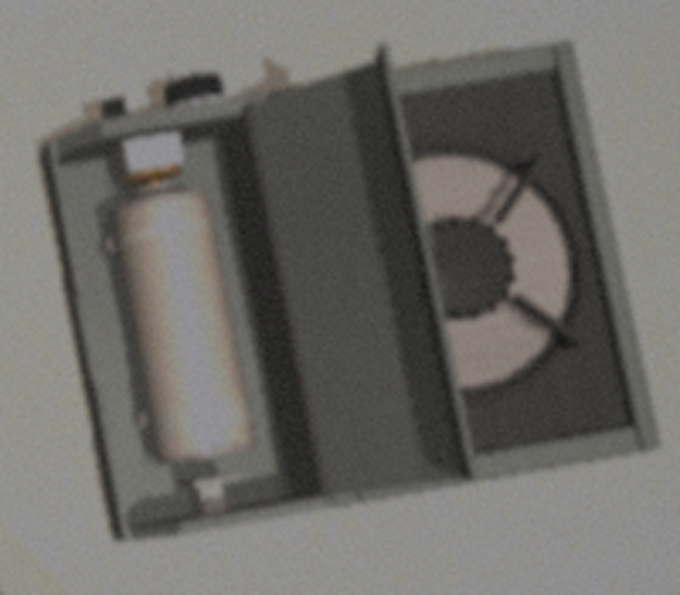

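Run:
```python
from h import *
d=pickle.load(open("t11.pkl","rb"));P=cloud(d)
im=lambda *p:[(330+x/3.4-0.35,110+y/3.4-0.35) for x,y in p]
Q=ray(d,im((123,250),(219,250),(153,420),(250,420)),.05);print(Q.round(4), np.linalg.norm(Q[0]-Q[1]))
ex=np.array([.987,.162]);ey=np.array([-.162,.987])
for q in Q: print((q[:2]@ex-.521).round(4),(q[:2]@ey+.095).round(4))
e=ray(d,im((165,188),(205,462)),.06)
for q in e: print("ends",(q[:2]@ex-.521).round(4),(q[:2]@ey+.095).round(4))
g=im((171,250))[0];print(P[int(g[1]),int(g[0])])
for x in(.045,.055):print(x,(.521+x)*ex-.095*ey)
```

```text
[[ 0.5772  0.0277  0.05  ]
 [ 0.5769 -0.0383  0.05  ]
 [ 0.4607  0.0099  0.05  ]
 [ 0.4603 -0.0562  0.05  ]] 0.06602745279944755
0.0532 0.0288
0.0422 -0.0363
-0.0647 0.0302
-0.0758 -0.0351
ends 0.0891 -0.0051
ends -0.0985 0.003
[0.57260661 0.00395133 0.08131481]
0.045 [ 0.574032 -0.002073]
0.055 [ 5.83902e-01 -4.53000e-04]
```

apply_moves([
  {"slide": [0.04,-0.1,0.04],"twist": 0.06,"grip": 1},
  {"slide": [0.08,-0.2,0.06],"twist": 0.12,"grip": 1},
  {"slide": [0.11,-0.29,0.06],"twist": 0.18,"grip": 1},
  {"slide": [0.14,-0.38,0.06],"twist": 0.24,"grip": 1},
  {"slide": [0.17,-0.46,0.06],"twist": 0.3,"grip": 1},
  {"slide": [0.2,-0.54,0.06],"twist": 0.36,"grip": 1},
  {"slide": [0.22,-0.61,0.06],"twist": 0.42,"grip": 1},
  {"slide": [0.23,-0.68,0.06],"twist": 0.47,"grip": 1},
])

```text
time: 13.25
tool_pos: [0.5635, 0.0757, 0.2372]
tool_rot: [0.0, 0.847, 0.531, -0.0]
force: [0.5, 0.1, -0.2]
finger_gap: 0.0853
```

apply_moves([
  {"slide": [0.02,-0.06,0],"twist": 0.06,"grip": 1},
  {"slide": [0.04,-0.12,0],"twist": 0.12,"grip": 1},
  {"slide": [0.05,-0.18,0],"twist": 0.18,"grip": 1},
  {"slide": [0.05,-0.2,0],"twist": 0.23,"grip": 1},
  {"slide": [0.05,-0.2,0],"twist": 0.28,"grip": 1},
  {"slide": [0.05,-0.2,0],"twist": 0.28,"grip": 1},
  {"slide": [0.05,-0.2,0],"twist": 0.28,"grip": 1},
])

```text
time: 13.83
tool_pos: [0.5829, -0.0021, 0.2372]
tool_rot: [-0.0, 0.661, 0.75, -0.0]
force: [0.3, -0.1, -0.4]
finger_gap: 0.0857
```

Run:
```python
from h import *
s,d=snap("wrist","w12")
```

```text
t 13.83 tcp [ 0.5829 -0.0021  0.2372] yaw 97.24 F [ 0.3 -0.1 -0.4] gap 0.0857
```

View pics/w12.png

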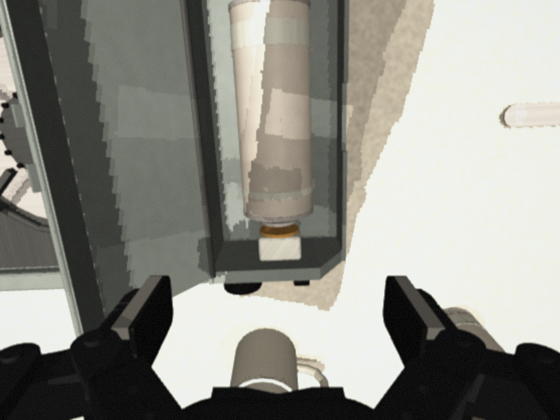

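Run:
```python
from h import *
d=pickle.load(open("w12.pkl","rb"))
Q=ray(d,[(245.5,190),(313,190),(233,50),(310,50)],.05)[:,:2];print(Q.round(4),np.linalg.norm(Q[0]-Q[1]),np.linalg.norm(Q[2]-Q[3]))
a=(Q[0]+Q[1])/2;b=(Q[2]+Q[3])/2;u=(a-b)/np.linalg.norm(a-b);print(a,b,np.degrees(np.arctan2(u[1],u[0])))
e=ray(d,[(280,222),(280,236),(279,258)],.048)[:,:2]; print("end body, valve",e)
# axis end along u
print("x along axis from a:",(e-a)@u)
```

```text
[[ 0.592  -0.032 ]
 [ 0.5841  0.0308]
 [ 0.4731 -0.0545]
 [ 0.465   0.0097]] 0.06332874638096653 0.06470532207492882
[ 5.88059161e-01 -5.67315353e-04] [ 0.46905511 -0.02242437] 10.407321729912168
end body, valve [[0.6200502  0.00428523]
 [0.63442627 0.00614131]
 [0.65786028 0.00815807]]
x along axis from a: [0.03234132 0.04681618 0.07022897]
```

apply_moves([
  {"slide": [0.003,0.002,-0.06],"twist": 0.02,"grip": 1},
  {"slide": [0.003,0.002,-0.14],"twist": 0.02,"grip": 1},
  {"slide": [0.003,0.002,-0.22],"twist": 0.02,"grip": 1},
  {"slide": [0.003,0.002,-0.29],"twist": 0.02,"grip": 1},
  {"slide": [0.003,0.002,-0.34],"twist": 0.02,"grip": 1},
  {"slide": [0.003,0.002,-0.38],"twist": 0.02,"grip": 1},
  {"slide": [0.003,0.002,-0.38],"twist": 0.02,"grip": 1},
])

```text
time: 14.47
tool_pos: [0.5826, -0.0008, 0.0821]
tool_rot: [-0.002, 0.645, 0.764, -0.002]
force: [0.4, 0.6, -0.5]
finger_gap: 0.0856
```

Run:
```python
from h import *
s,d=snap("wrist","w13")
s,d=snap("scene","s13");f=d["frame"];cv2.imwrite("pics/s13c.png",cv2.resize(f[100:280,30:270],None,fx=3.3,fy=3.3,interpolation=cv2.INTER_CUBIC))
```

```text
t 14.47 tcp [ 0.5826 -0.0008  0.0821] yaw 99.71 F [ 0.4  0.6 -0.5] gap 0.0856
t 14.52 tcp [ 0.5835 -0.0009  0.0842] yaw 99.74 F [-0.5  0.4  0.6] gap 0.0857
```

View pics/w13.png

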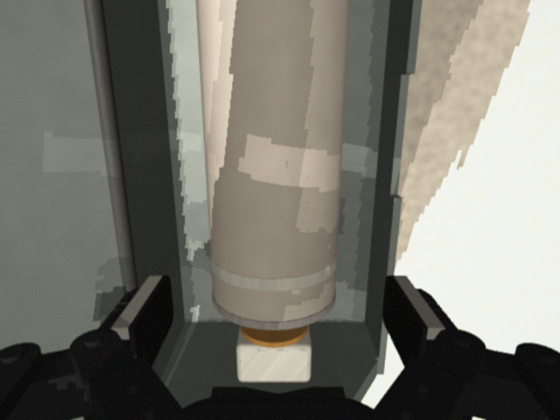

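View pics/s13c.png

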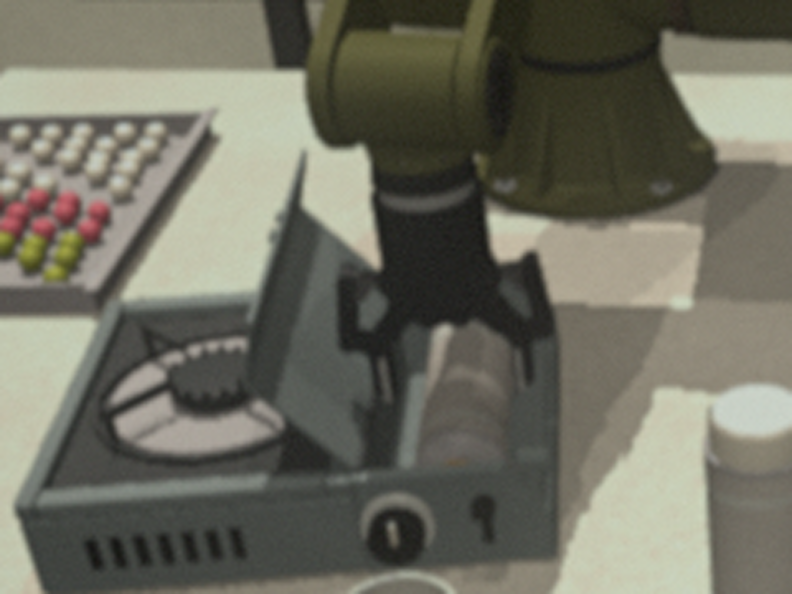

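apply_moves([
  {"slide": [0.002,-0.001,-0.04],"twist": 0,"grip": 1},
  {"slide": [0.002,-0.001,-0.08],"twist": 0,"grip": 1},
  {"slide": [0.002,-0.001,-0.115],"twist": 0,"grip": 1},
  {"slide": [0.002,-0.001,-0.128],"twist": 0,"grip": 1},
  {"slide": [0.002,-0.001,-0.128],"twist": 0,"grip": 1},
  {"slide": [0.002,-0.001,-0.128],"twist": 0,"grip": 1},
])

```text
time: 15.07
tool_pos: [0.5863, -0.0009, 0.0366]
tool_rot: [0.001, 0.644, 0.765, 0.001]
force: [0.8, 6.7, 3.6]
finger_gap: 0.0855
```

Run:
```python
from h import *
s,d=snap("wrist","w14")
s,d=snap("scene","s14");f=d["frame"];cv2.imwrite("pics/s14c.png",cv2.resize(f[150:270,100:220],None,fx=5,fy=5,interpolation=cv2.INTER_CUBIC))
```

```text
t 15.07 tcp [ 0.5863 -0.0009  0.0366] yaw 99.83 F [0.8 6.7 3.6] gap 0.0855
t 15.12 tcp [ 0.5863 -0.0009  0.0366] yaw 99.83 F [1.1 6.9 3.7] gap 0.0851
```

View pics/w14.png

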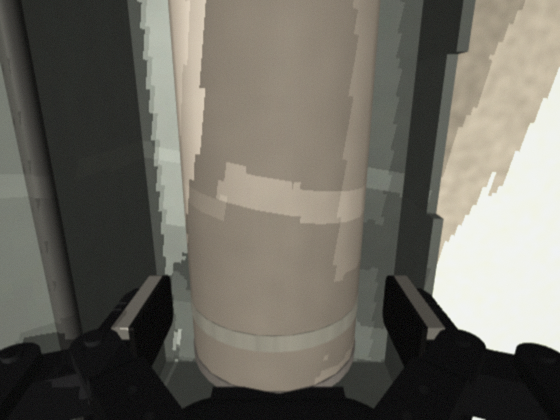

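View pics/s14c.png

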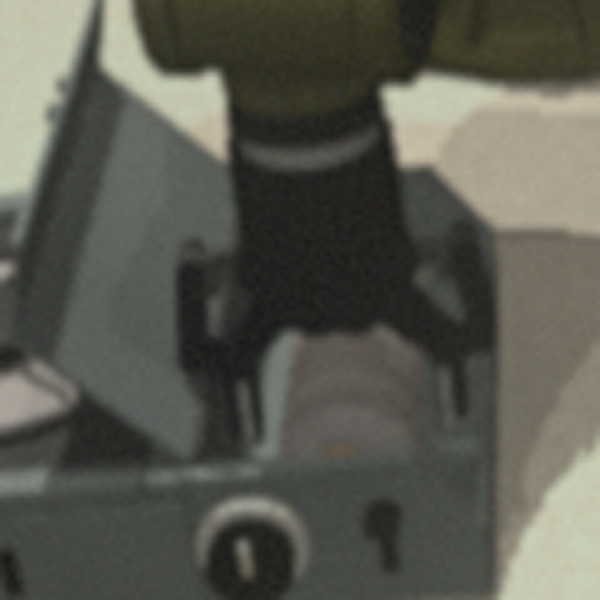

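apply_moves([
  {"slide": [0,0,0.01],"twist": 0,"grip": 0.9},
  {"slide": [0,0,0.01],"twist": 0,"grip": 0.88},
  {"slide": [0,0,0.005],"twist": 0,"grip": 0.88},
  {"slide": [0,0,0],"twist": 0,"grip": 0.88},
  {"slide": [0,0,0],"twist": 0,"grip": 0.88},
])

```text
time: 15.58
tool_pos: [0.5857, -0.0015, 0.0353]
tool_rot: [0.001, 0.644, 0.765, 0.001]
force: [-2.0, 4.6, 9.4]
finger_gap: 0.075
```

apply_moves([
  {"slide": [0,0.003,0.005],"twist": 0,"grip": 0.83},
  {"slide": [0,0.003,0.003],"twist": 0,"grip": 0.83},
  {"slide": [0,0.003,0],"twist": 0,"grip": 0.83},
  {"slide": [0,0.003,0],"twist": 0,"grip": 0.83},
])

```text
time: 15.92
tool_pos: [0.5848, -0.0006, 0.0338]
tool_rot: [-0.0, 0.644, 0.765, -0.0]
force: [0.6, 0.8, 1.6]
finger_gap: 0.0709
```

apply_moves([
  {"slide": [0,0,-0.005],"twist": 0,"grip": 0.83},
  {"slide": [0,0,-0.006],"twist": 0,"grip": 0.7},
  {"slide": [0,0,-0.006],"twist": 0,"grip": 0.5},
  {"slide": [0,0,-0.006],"twist": 0,"grip": 0.5},
  {"slide": [0,0,-0.006],"twist": 0,"grip": 0.5},
  {"slide": [0,0,-0.006],"twist": 0,"grip": 0.5},
], force=60)

```text
time: 16.42
tool_pos: [0.5862, -0.0022, 0.0336]
tool_rot: [0.002, 0.644, 0.765, 0.0]
force: [-2.9, -10.6, 16.8]
finger_gap: 0.0641
```

apply_moves([
  {"slide": [0,0,0.01],"twist": 0,"grip": 0.5},
  {"slide": [0,0,0.03],"twist": 0,"grip": 0.5},
  {"slide": [0,0,0.05],"twist": 0,"grip": 0.5},
  {"slide": [0,0,0.08],"twist": 0,"grip": 0.5},
  {"slide": [0,0,0.12],"twist": 0,"grip": 0.5},
  {"slide": [0,0,0.16],"twist": 0,"grip": 0.5},
  {"slide": [0,0,0.16],"twist": 0,"grip": 0.5},
])

```text
time: 17.0
tool_pos: [0.5864, -0.0005, 0.0996]
tool_rot: [0.002, 0.644, 0.765, 0.002]
force: [1.1, 0.0, -2.3]
finger_gap: 0.064
```

Run:
```python
from h import *
s,d=snap("wrist","w15")
s,d=snap("scene","s15");f=d["frame"];cv2.imwrite("pics/s15c.png",cv2.resize(f[100:280,30:270],None,fx=3.3,fy=3.3,interpolation=cv2.INTER_CUBIC))
```

```text
t 17.0 tcp [ 5.864e-01 -5.000e-04  9.960e-02] yaw 99.85 F [ 1.1  0.  -2.3] gap 0.064
t 17.05 tcp [ 5.858e-01 -5.000e-04  9.770e-02] yaw 99.84 F [-0.3 -0.4 -3.2] gap 0.064
```

View pics/w15.png

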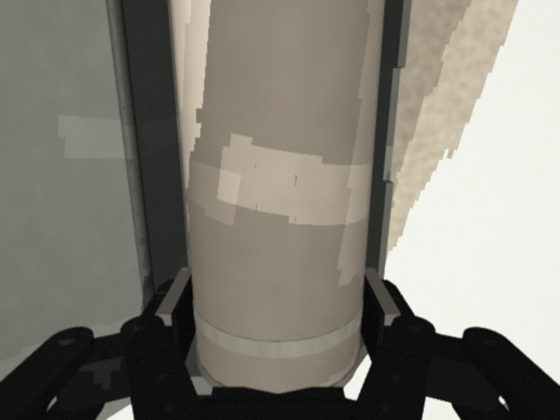

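View pics/s15c.png

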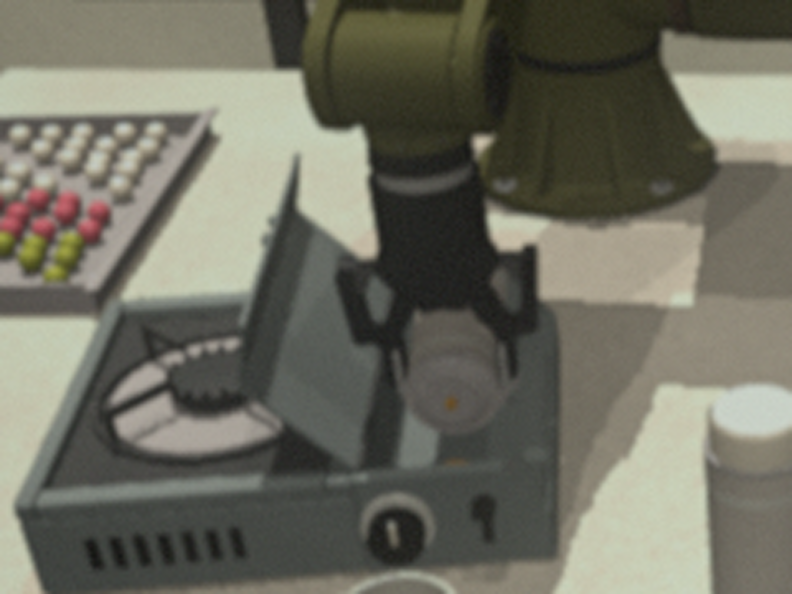

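apply_moves([
  {"slide": [0,0,0.08],"twist": 0,"grip": 0.5},
  {"slide": [0,0,0.16],"twist": 0,"grip": 0.5},
  {"slide": [-0.03,0.03,0.24],"twist": 0,"grip": 0.5},
  {"slide": [-0.08,0.08,0.32],"twist": 0,"grip": 0.5},
  {"slide": [-0.14,0.14,0.4],"twist": 0,"grip": 0.5},
  {"slide": [-0.2,0.2,0.48],"twist": 0,"grip": 0.5},
  {"slide": [-0.26,0.26,0.56],"twist": 0,"grip": 0.5},
  {"slide": [-0.32,0.32,0.62],"twist": 0,"grip": 0.5},
])

```text
time: 17.77
tool_pos: [0.4646, 0.1192, 0.3348]
tool_rot: [-0.0, 0.644, 0.765, -0.0]
force: [0.8, 0.6, -2.7]
finger_gap: 0.0639
```

apply_moves([
  {"slide": [-0.03,0.03,0.03],"twist": 0,"grip": 0.5},
  {"slide": [-0.06,0.06,0.06],"twist": 0,"grip": 0.5},
  {"slide": [-0.08,0.08,0.06],"twist": 0,"grip": 0.5},
  {"slide": [-0.08,0.08,0.06],"twist": 0,"grip": 0.5},
], force=40)

```text
time: 18.1
tool_pos: [0.4329, 0.1517, 0.3576]
tool_rot: [-0.0, 0.643, 0.766, -0.0]
force: [0.9, 0.1, -2.7]
finger_gap: 0.064
```

Run:
```python
from h import *
s,d=snap("scene","s16")
s,d=snap("wrist","w16")
```

```text
t 18.1 tcp [0.4329 0.1517 0.3576] yaw 99.93 F [ 0.9  0.1 -2.7] gap 0.064
t 18.15 tcp [0.4335 0.1509 0.3571] yaw 99.91 F [-0.3  0.1 -2.6] gap 0.0643
```

View pics/s16.png

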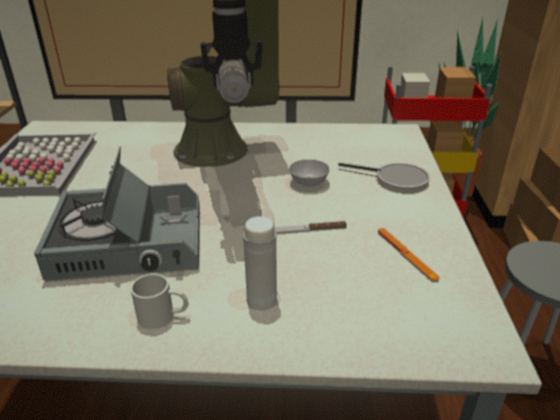

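View pics/w16.png

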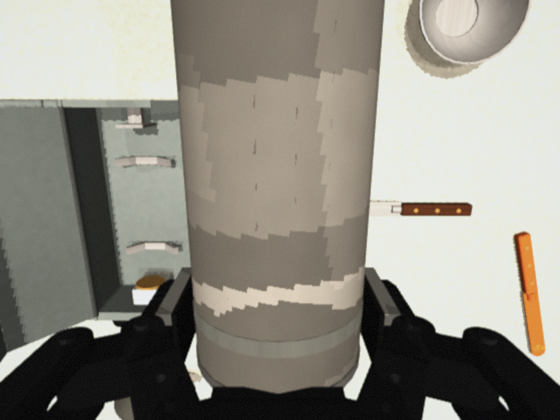

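apply_moves([
  {"slide": [0,0,0],"twist": 0,"grip": 0.5},
  {"slide": [0,0,0],"twist": 0,"grip": 0.5},
  {"slide": [0,0,0],"twist": 0,"grip": 0.5},
  {"slide": [0,0,0],"twist": 0,"grip": 0.5},
], force=20)

```text
time: 18.53
tool_pos: [0.4341, 0.1502, 0.3578]
tool_rot: [-0.0, 0.644, 0.765, -0.0]
force: [-0.1, 0.0, -3.5]
finger_gap: 0.0641
```

Run:
```python
from h import *
s,d=snap("scene","s17")
f=d["frame"];cv2.imwrite("pics/s17c.png",cv2.resize(f[0:190,140:340],None,fx=3,fy=3,interpolation=cv2.INTER_CUBIC))
s,d=snap("wrist","w17");P=cloud(d)
for v in(20,60,120,180,240,300,340):print(v,P[v,283].round(4))
```

```text
t 18.53 tcp [0.4341 0.1502 0.3578] yaw 99.79 F [-0.1  0.  -3.5] gap 0.0641
t 18.58 tcp [0.434  0.1503 0.3579] yaw 99.8 F [-0.1 -0.4 -2.7] gap 0.064
20 [0.3422 0.135  0.4045]
60 [0.351  0.1365 0.4043]
120 [0.3652 0.139  0.4046]
180 [0.3807 0.1418 0.4048]
240 [0.3983 0.1449 0.4036]
300 [0.4169 0.1482 0.4047]
340 [0.4306 0.1506 0.405 ]
```

View pics/s17c.png

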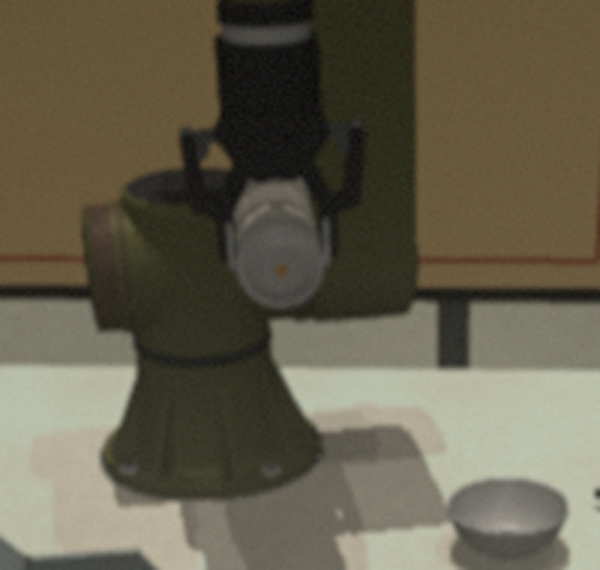

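apply_moves([
  {"slide": [0.06,-0.06,-0.03],"twist": 0,"grip": 0.5},
  {"slide": [0.12,-0.13,-0.08],"twist": 0,"grip": 0.5},
  {"slide": [0.18,-0.2,-0.13],"twist": 0,"grip": 0.5},
  {"slide": [0.24,-0.27,-0.18],"twist": 0,"grip": 0.5},
  {"slide": [0.3,-0.33,-0.24],"twist": 0,"grip": 0.5},
  {"slide": [0.35,-0.385,-0.3],"twist": 0,"grip": 0.5},
  {"slide": [0.35,-0.385,-0.36],"twist": 0,"grip": 0.5},
  {"slide": [0.35,-0.385,-0.42],"twist": 0,"grip": 0.5},
], force=40)

```text
time: 19.3
tool_pos: [0.5743, -0.0049, 0.1882]
tool_rot: [-0.0, 0.645, 0.764, -0.0]
force: [0.8, 0.3, -3.3]
finger_gap: 0.0642
```

apply_moves([
  {"slide": [0,0,-0.06],"twist": 0,"grip": 0.5},
  {"slide": [0,0,-0.12],"twist": 0,"grip": 0.5},
  {"slide": [0,0,-0.18],"twist": 0,"grip": 0.5},
  {"slide": [0,0,-0.22],"twist": 0,"grip": 0.5},
  {"slide": [0,0,-0.22],"twist": 0,"grip": 0.5},
  {"slide": [0,0,-0.22],"twist": 0,"grip": 0.5},
])

```text
time: 19.8
tool_pos: [0.5738, -0.0035, 0.1021]
tool_rot: [-0.0, 0.644, 0.765, -0.0]
force: [0.3, -0.1, -2.5]
finger_gap: 0.064
```

Run:
```python
from h import *
s,d=snap("scene","s18")
f=d["frame"];cv2.imwrite("pics/s18c.png",cv2.resize(f[100:280,30:270],None,fx=3.3,fy=3.3,interpolation=cv2.INTER_CUBIC))
s,d=snap("wrist","w18");P=cloud(d)
for v in(20,60,120,180,240,300,340):print(v,P[v,283].round(4))
```

```text
t 19.8 tcp [ 0.5738 -0.0035  0.1021] yaw 99.83 F [ 0.3 -0.1 -2.5] gap 0.064
t 19.85 tcp [ 0.5743 -0.0035  0.1031] yaw 99.83 F [-0.3  0.3 -1.8] gap 0.0641
20 [ 0.4824 -0.0189  0.1496]
60 [ 0.4911 -0.0173  0.1488]
120 [ 0.5054 -0.0148  0.15  ]
180 [ 0.5209 -0.0121  0.1501]
240 [ 0.5379 -0.0091  0.1504]
300 [ 0.5571 -0.0056  0.15  ]
340 [ 0.5708 -0.0032  0.1502]
```

View pics/s18c.png

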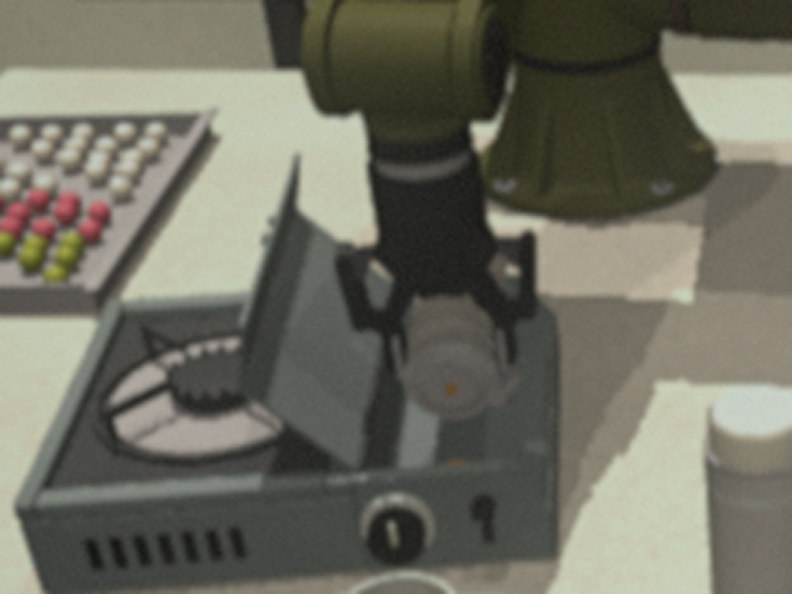

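View pics/w18.png

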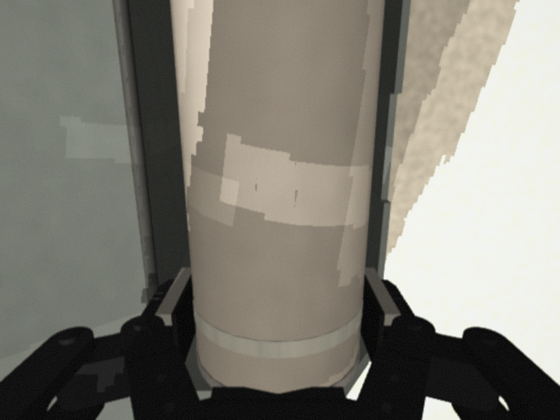

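apply_moves([
  {"slide": [0,0,-0.02],"twist": 0,"grip": 0.5},
  {"slide": [0,0,-0.037],"twist": 0,"grip": 0.5},
  {"slide": [-0.02,-0.003,-0.037],"twist": 0,"grip": 0.5},
  {"slide": [-0.04,-0.006,-0.037],"twist": 0,"grip": 0.5},
  {"slide": [-0.06,-0.01,-0.037],"twist": 0,"grip": 0.5},
  {"slide": [-0.075,-0.012,-0.037],"twist": 0,"grip": 0.5},
  {"slide": [-0.085,-0.014,-0.037],"twist": 0,"grip": 0.5},
  {"slide": [-0.085,-0.014,-0.037],"twist": 0,"grip": 0.5},
], force=25)

```text
time: 20.57
tool_pos: [0.5443, -0.0087, 0.0911]
tool_rot: [0.006, 0.644, 0.765, 0.005]
force: [27.9, 6.0, 1.0]
finger_gap: 0.0641
```

```bash
cat > tilt.py <<'E'
from h import *
def tilt(name):
    s,d=snap("wrist",name);P=cloud(d);ex=np.array([.987,.162])
    L=[]
    for v in range(10,345,5):
        p=P[v,278:288];p=np.nanmedian(p,0);L.append([p[:2]@ex-.521,p[2]])
    L=np.array(L);L=L[~np.isnan(L).any(1)]
    z0=s["tool_pos"][2]; 
    k=np.polyfit(L[-25:,0],L[-25:,1],1);print("tilt deg (base down +)",np.degrees(np.arctan(k[0])).round(2),"tcp x'",(np.array(s["tool_pos"])[:2]@ex-.521).round(4));print(L[::8].round(3).tolist())
    return s,d
E
python3 - <<'E'
from tilt import *
tilt("w19")
E
```

```text
t 20.57 tcp [ 0.5443 -0.0087  0.0911] yaw 99.77 F [27.9  6.   1. ] gap 0.0641
tilt deg (base down +) 1.79 tcp x' 0.0148
[[-0.081, 0.135], [-0.073, 0.135], [-0.063, 0.136], [-0.053, 0.136], [-0.043, 0.136], [-0.031, 0.136], [-0.019, 0.137], [-0.006, 0.137], [0.008, 0.137]]
```

apply_moves([
  {"slide": [0.01,0.0015,0.01],"twist": 0,"grip": 0.5},
  {"slide": [0.02,0.003,0.024],"twist": 0,"grip": 0.5},
  {"slide": [0.0,0.0,0.024],"twist": 0,"grip": 0.5},
  {"slide": [-0.01,-0.0015,0.024],"twist": 0,"grip": 0.5},
  {"slide": [-0.02,-0.003,0.026],"twist": 0,"grip": 0.5},
  {"slide": [-0.03,-0.0045,0.028],"twist": 0,"grip": 0.5},
], force=20)

```text
time: 21.12
tool_pos: [0.5397, -0.0109, 0.1069]
tool_rot: [0.014, 0.644, 0.765, 0.011]
force: [80.9, 6.9, 19.9]
finger_gap: 0.064
```

Run:
```python
from tilt import *
s,d=tilt("w20");print(np.round(s["torque"],2))
```

```text
t 21.12 tcp [ 0.5397 -0.0109  0.1069] yaw 99.88 F [80.9  6.9 19.9] gap 0.064
tilt deg (base down +) 5.3 tcp x' 0.01
[[-0.088, 0.145], [-0.079, 0.146], [-0.069, 0.147], [-0.059, 0.148], [-0.048, 0.148], [-0.037, 0.15], [-0.024, 0.151], [-0.012, 0.152], [0.002, 0.153]]
[  1.22 -13.01   0.6 ]
```

apply_moves([
  {"slide": [0.03,0.0045,0],"twist": 0,"grip": 0.5},
  {"slide": [0.08,0.013,0],"twist": 0,"grip": 0.5},
  {"slide": [0.08,0.013,0],"twist": 0,"grip": 0.5},
  {"slide": [0.08,0.013,0],"twist": 0,"grip": 0.74},
  {"slide": [0.08,0.013,0],"twist": 0,"grip": 0.74},
], force=20)

```text
time: 21.58
tool_pos: [0.559, -0.0057, 0.0984]
tool_rot: [-0.0, 0.644, 0.765, -0.0]
force: [0.0, 0.4, -3.6]
finger_gap: 0.0643
```

Run:
```python
from tilt import *
s,d=tilt("w21");print(np.round(s["torque"],2), s["finger_gap"])
```

```text
t 21.58 tcp [ 0.559  -0.0057  0.0984] yaw 99.83 F [ 0.   0.4 -3.6] gap 0.0643
tilt deg (base down +) 3.29 tcp x' 0.0298
[[-0.067, 0.14], [-0.057, 0.14], [-0.048, 0.141], [-0.037, 0.141], [-0.026, 0.142], [-0.015, 0.142], [-0.003, 0.143], [0.01, 0.144], [0.023, 0.145]]
[ 0.04 -0.17 -0.05] 0.06433005491804428
```

apply_moves([
  {"slide": [0.0,0,-0.04],"twist": 0,"grip": 0.74},
  {"slide": [0.0,0,-0.08],"twist": 0,"grip": 0.74},
  {"slide": [0.0,0,-0.08],"twist": 0,"grip": 0.75},
  {"slide": [0.0,0,-0.08],"twist": 0,"grip": 0.755},
  {"slide": [0.0,0,-0.08],"twist": 0,"grip": 0.755},
  {"slide": [0.0,0,-0.08],"twist": 0,"grip": 0.755},
], force=20)

```text
time: 22.13
tool_pos: [0.5602, -0.0057, 0.0677]
tool_rot: [0.001, 0.644, 0.765, 0.0]
force: [0.3, 0.2, -2.5]
finger_gap: 0.0648
```

Run:
```python
from tilt import *
s,d=tilt("w22");print(np.round(s["torque"],2), s["finger_gap"])
```

```text
t 22.13 tcp [ 0.5602 -0.0057  0.0677] yaw 99.83 F [ 0.3  0.2 -2.5] gap 0.0648
tilt deg (base down +) 3.3 tcp x' 0.031
[[-0.066, 0.108], [-0.056, 0.109], [-0.046, 0.11], [-0.036, 0.111], [-0.025, 0.111], [-0.014, 0.112], [-0.002, 0.113], [0.011, 0.113], [0.024, 0.115]]
[ 0.03 -0.22 -0.03] 0.06483902923458994
```

apply_moves([
  {"slide": [0.0,0,0],"twist": 0,"grip": 0.762},
  {"slide": [0.0,0,0],"twist": 0,"grip": 0.762},
  {"slide": [0.0,0,0],"twist": 0,"grip": 0.762},
])

```text
time: 22.43
tool_pos: [0.5599, -0.0056, 0.0669]
tool_rot: [0.0, 0.644, 0.765, 0.0]
force: [1.4, -0.2, -4.0]
finger_gap: 0.0652
```

Run:
```python
from tilt import *
s,d=tilt("w23");print(np.round(s["torque"],2), s["finger_gap"])
```

```text
t 22.43 tcp [ 0.5599 -0.0056  0.0669] yaw 99.84 F [ 1.4 -0.2 -4. ] gap 0.0652
tilt deg (base down +) 4.02 tcp x' 0.0307
[[-0.066, 0.107], [-0.057, 0.108], [-0.047, 0.109], [-0.036, 0.109], [-0.025, 0.11], [-0.014, 0.111], [-0.002, 0.112], [0.011, 0.113], [0.024, 0.114]]
[ 0.02 -0.24  0.  ] 0.06515813160568105
```

apply_moves([
  {"slide": [0.0,0,0],"twist": 0,"grip": 0.766},
  {"slide": [0.0,0,0],"twist": 0,"grip": 0.766},
  {"slide": [0.0,0,0],"twist": 0,"grip": 0.766},
])

```text
time: 22.73
tool_pos: [0.5599, -0.0056, 0.0667]
tool_rot: [0.0, 0.644, 0.765, 0.0]
force: [-0.1, 0.9, -2.0]
finger_gap: 0.0654
```

Run:
```python
from tilt import *
s,d=tilt("w24");print(np.round(s["torque"],2), s["finger_gap"])
```

```text
t 22.73 tcp [ 0.5599 -0.0056  0.0667] yaw 99.83 F [-0.1  0.9 -2. ] gap 0.0654
tilt deg (base down +) 17.14 tcp x' 0.0307
[[-0.071, 0.085], [-0.059, 0.089], [-0.047, 0.092], [-0.035, 0.095], [-0.023, 0.099], [-0.012, 0.102], [0.0, 0.106], [0.012, 0.109], [0.024, 0.113]]
[ 0.04 -0.09  0.01] 0.06542270706524624
```

apply_moves([
  {"slide": [0,0,0],"twist": 0,"grip": 0.7},
  {"slide": [0,0,0],"twist": 0,"grip": 0.6},
  {"slide": [0,0,0.06],"twist": 0,"grip": 0.6},
  {"slide": [0,0,0.14],"twist": 0,"grip": 0.6},
  {"slide": [0,0,0.22],"twist": 0,"grip": 0.6},
  {"slide": [0,0,0.3],"twist": 0,"grip": 0.6},
  {"slide": [-0.03,0.04,0.38],"twist": 0,"grip": 0.6},
  {"slide": [-0.08,0.1,0.46],"twist": 0,"grip": 0.6},
], force=40)

```text
time: 23.45
tool_pos: [0.5293, 0.0321, 0.2499]
tool_rot: [0.0, 0.645, 0.764, 0.0]
force: [0.2, 0.5, -4.0]
finger_gap: 0.0645
```

apply_moves([
  {"slide": [-0.06,0.08,0.08],"twist": 0,"grip": 0.6},
  {"slide": [-0.12,0.15,0.08],"twist": 0,"grip": 0.6},
  {"slide": [-0.18,0.22,0.06],"twist": 0,"grip": 0.6},
  {"slide": [-0.22,0.29,0.0],"twist": 0,"grip": 0.6},
  {"slide": [-0.22,0.29,-0.06],"twist": 0,"grip": 0.6},
  {"slide": [-0.22,0.29,-0.06],"twist": 0,"grip": 0.6},
])

```text
time: 23.95
tool_pos: [0.4389, 0.1495, 0.221]
tool_rot: [-0.002, 0.643, 0.766, -0.002]
force: [-0.3, -0.4, -3.0]
finger_gap: 0.0642
```

Run:
```python
from tilt import *
s,d=tilt("w25");print(np.round(s["torque"],2), s["finger_gap"])
s,d=snap("scene","s25")
f=d["frame"];cv2.imwrite("pics/s25c.png",cv2.resize(f[30:270,30:350],None,fx=2.4,fy=2.4,interpolation=cv2.INTER_CUBIC))
```

```text
t 23.95 tcp [0.4389 0.1495 0.221 ] yaw 99.99 F [-0.3 -0.4 -3. ] gap 0.0642
tilt deg (base down +) 16.56 tcp x' -0.0635
[[-0.165, 0.239], [-0.153, 0.243], [-0.141, 0.246], [-0.129, 0.249], [-0.117, 0.253], [-0.105, 0.256], [-0.093, 0.26], [-0.082, 0.264], [-0.07, 0.267]]
[-0.02 -0.08  0.02] 0.06423405109487526
t 24.0 tcp [0.4403 0.1489 0.2233] yaw 99.91 F [ 0.7 -0.3 -2.1] gap 0.0645
```

View pics/s25c.png

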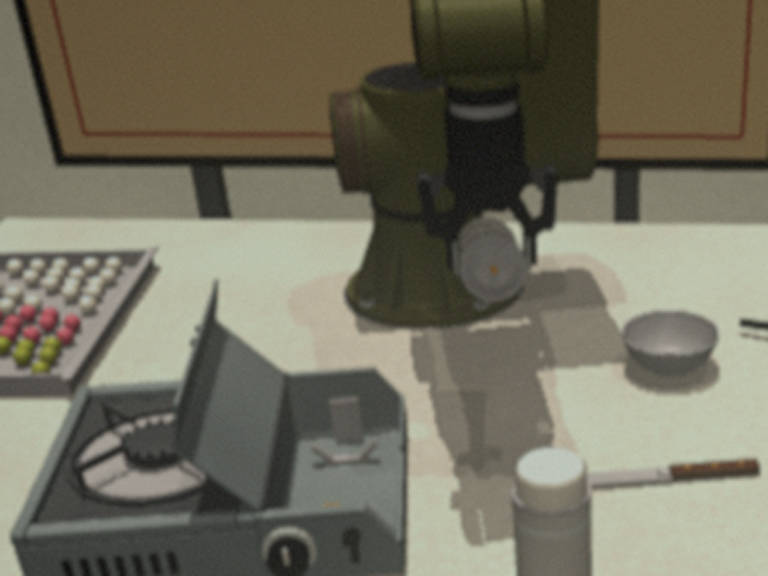

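apply_moves([
  {"slide": [0,0,0],"twist": 0,"grip": 0.74},
  {"slide": [0,0,0],"twist": 0,"grip": 0.76},
  {"slide": [0,0,0],"twist": 0,"grip": 0.764},
  {"slide": [0,0,0],"twist": 0,"grip": 0.766},
  {"slide": [0,0,0],"twist": 0,"grip": 0.766},
  {"slide": [0,0,0],"twist": 0,"grip": 0.766},
], force=20)

```text
time: 24.55
tool_pos: [0.4413, 0.1486, 0.2246]
tool_rot: [0.0, 0.644, 0.765, 0.0]
force: [-0.0, -0.2, -3.2]
finger_gap: 0.0656
```

Run:
```python
from tilt import *
s,d=tilt("w26");print(np.round(s["torque"],2), s["finger_gap"])
```

```text
t 24.55 tcp [0.4413 0.1486 0.2246] yaw 99.82 F [-0.  -0.2 -3.2] gap 0.0656
tilt deg (base down +) 37.09 tcp x' -0.0614
[[-0.174, 0.193], [-0.156, 0.205], [-0.14, 0.218], [-0.126, 0.229], [-0.112, 0.238], [-0.1, 0.248], [-0.089, 0.256], [-0.078, 0.265], [-0.068, 0.271]]
[ 0.   -0.13 -0.02] 0.06558049424249064
```

Swinging in a controlled way. Continue at the same opening.

apply_moves([
  {"slide": [0,0,0],"twist": 0,"grip": 0.766},
  {"slide": [0,0,0],"twist": 0,"grip": 0.766},
  {"slide": [0,0,0],"twist": 0,"grip": 0.766},
  {"slide": [0,0,0],"twist": 0,"grip": 0.766},
])

```text
time: 24.93
tool_pos: [0.4412, 0.1487, 0.2244]
tool_rot: [-0.0, 0.644, 0.765, -0.0]
force: [-0.0, 0.1, -2.1]
finger_gap: 0.0656
```

Run:
```python
from tilt import *
s,d=tilt("w27");print(np.round(s["torque"],2), s["finger_gap"])
```

```text
t 24.93 tcp [0.4412 0.1487 0.2244] yaw 99.84 F [-0.   0.1 -2.1] gap 0.0656
tilt deg (base down +) 59.65 tcp x' -0.0615
[[-0.215, 0.0], [-0.182, 0.0], [-0.146, 0.0], [-0.12, 0.151], [-0.104, 0.195], [-0.093, 0.225], [-0.085, 0.248], [-0.079, 0.265], [-0.068, 0.271]]
[ 0.06 -0.06 -0.01] 0.06564797124098667
```

View pics/w27.png

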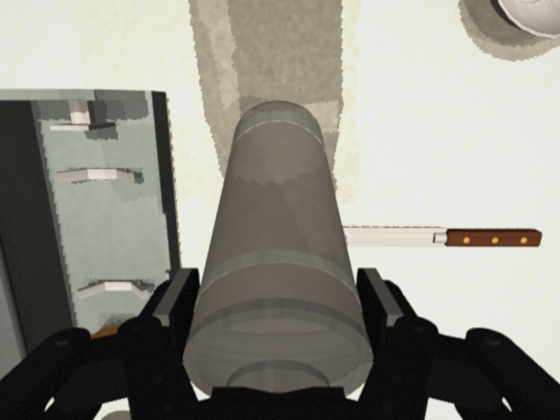

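apply_moves([
  {"slide": [0,0,0],"twist": 0,"grip": 0.766},
  {"slide": [0,0,0],"twist": 0,"grip": 0.766},
  {"slide": [0,0,0],"twist": 0,"grip": 0.766},
  {"slide": [0,0,0],"twist": 0,"grip": 0.766},
  {"slide": [0,0,0],"twist": 0,"grip": 0.766},
  {"slide": [0,0,0],"twist": 0,"grip": 0.766},
])

```text
time: 25.48
tool_pos: [0.4412, 0.1488, 0.2244]
tool_rot: [0.0, 0.644, 0.765, 0.0]
force: [-0.3, 0.1, -2.4]
finger_gap: 0.0655
```

Run:
```python
from tilt import *
s,d=tilt("w28");print(np.round(s["torque"],2), s["finger_gap"])
P=cloud(d)
ex=np.array([.987,.162])
for v in range(100,345,12):
    p=np.nanmedian(P[v,278:288],0);print(v,(p[:2]@ex-.521).round(4),p[2].round(4))
```

```text
t 25.48 tcp [0.4412 0.1488 0.2244] yaw 99.83 F [-0.3  0.1 -2.4] gap 0.0655
tilt deg (base down +) 59.91 tcp x' -0.0614
[[-0.215, 0.001], [-0.182, -0.0], [-0.146, 0.0], [-0.12, 0.151], [-0.104, 0.195], [-0.093, 0.225], [-0.085, 0.249], [-0.079, 0.265], [-0.069, 0.272]]
[ 0.02 -0.1   0.02] 0.06554882990732423
100 -0.1368 0.0539
112 -0.1292 0.1267
124 -0.1228 0.1437
136 -0.1171 0.1592
148 -0.112 0.173
160 -0.1074 0.1851
172 -0.1035 0.1962
184 -0.0998 0.2065
196 -0.0966 0.2161
208 -0.0937 0.2243
220 -0.0908 0.2313
232 -0.0885 0.2385
244 -0.0861 0.2446
256 -0.0842 0.2514
268 -0.0819 0.2558
280 -0.0801 0.2613
292 -0.0785 0.2659
304 -0.0774 0.2711
316 -0.073 0.2709
328 -0.0694 0.2718
340 -0.0654 0.2723
```

View pics/w28.png

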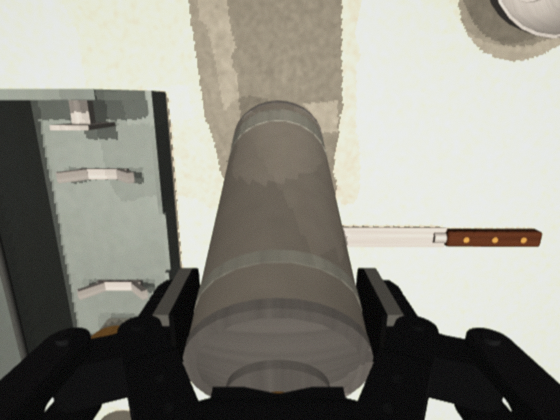

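apply_moves([
  {"slide": [0,0,-0.02],"twist": 0,"grip": 0.75},
  {"slide": [0,0,-0.06],"twist": 0,"grip": 0.75},
  {"slide": [0,0,-0.1],"twist": 0,"grip": 0.75},
  {"slide": [0,0,-0.14],"twist": 0,"grip": 0.75},
  {"slide": [0,0,-0.17],"twist": 0,"grip": 0.75},
  {"slide": [0,0,-0.19],"twist": 0,"grip": 0.75},
  {"slide": [0,0,-0.19],"twist": 0,"grip": 0.75},
])

```text
time: 26.12
tool_pos: [0.4404, 0.1486, 0.1466]
tool_rot: [-0.001, 0.644, 0.765, -0.001]
force: [-1.1, 0.1, -3.2]
finger_gap: 0.0648
```

```bash
cat >> tilt.py <<'E'
def side(name):
    s,d=snap("wrist",name);P=cloud(d);ex=np.array([.987,.162]);L=[]
    for v in range(60,330,3):
        p=np.nanmedian(P[v,276:290],0);L.append([p[:2]@ex-.521,p[2]])
    L=np.array(L);z=s["tool_pos"][2];m=(L[:,1]>z-.08)&(L[:,1]<z+.035);L=L[m]
    k=np.polyfit(L[:,1],L[:,0],1);print("n",len(L),"axis tilt from vertical deg",np.degrees(np.arctan(k[0])).round(2),"side at tcp z",np.polyval(k,z).round(4),"tcp x'",(np.array(s["tool_pos"])[:2]@ex-.521).round(4),"torque",np.round(s["torque"],2))
    return s,d
E
python3 - <<'E'
from tilt import *
side("w29")
E
```

```text
t 26.12 tcp [0.4404 0.1486 0.1466] yaw 99.83 F [-1.1  0.1 -3.2] gap 0.0648
n 51 axis tilt from vertical deg 20.21 side at tcp z -0.0943 tcp x' -0.0622 torque [-0.    0.04 -0.01]
```

apply_moves([
  {"slide": [0,0,-0.008],"twist": 0,"grip": 0.76},
  {"slide": [0,0,-0.016],"twist": 0,"grip": 0.762},
  {"slide": [0,0,-0.018],"twist": 0,"grip": 0.762},
  {"slide": [-0.012,-0.002,-0.018],"twist": 0,"grip": 0.762},
  {"slide": [-0.025,-0.004,-0.018],"twist": 0,"grip": 0.762},
])

```text
time: 26.58
tool_pos: [0.4309, 0.1471, 0.1413]
tool_rot: [0.0, 0.644, 0.765, 0.0]
force: [0.1, 0.8, -3.4]
finger_gap: 0.0649
```

Run:
```python
from tilt import *
side("w30")
```

```text
t 26.58 tcp [0.4309 0.1471 0.1413] yaw 99.83 F [ 0.1  0.8 -3.4] gap 0.0649
n 51 axis tilt from vertical deg 20.05 side at tcp z -0.1039 tcp x' -0.0719 torque [-0.01  0.01  0.04]
```

apply_moves([
  {"slide": [0,0,-0.008],"twist": 0,"grip": 0.762},
  {"slide": [0,0,-0.014],"twist": 0,"grip": 0.762},
  {"slide": [-0.01,-0.002,-0.014],"twist": 0,"grip": 0.762},
  {"slide": [-0.02,-0.003,-0.014],"twist": 0,"grip": 0.762},
  {"slide": [-0.03,-0.005,-0.014],"twist": 0,"grip": 0.762},
])

```text
time: 27.05
tool_pos: [0.4213, 0.1456, 0.1379]
tool_rot: [0.002, 0.644, 0.765, 0.003]
force: [2.3, 2.3, 18.0]
finger_gap: 0.0648
```

Run:
```python
from tilt import *
side("w31")
```

```text
t 27.05 tcp [0.4213 0.1456 0.1379] yaw 99.83 F [ 2.3  2.3 18. ] gap 0.0648
n 46 axis tilt from vertical deg 16.45 side at tcp z -0.1116 tcp x' -0.0816 torque [ 0.57 -0.59 -0.01]
```

apply_moves([
  {"slide": [-0.012,-0.002,0.004],"twist": 0,"grip": 0.762},
  {"slide": [-0.024,-0.004,0.004],"twist": 0,"grip": 0.762},
  {"slide": [-0.036,-0.006,0.004],"twist": 0,"grip": 0.762},
  {"slide": [-0.048,-0.008,0.004],"twist": 0,"grip": 0.762},
  {"slide": [-0.06,-0.01,0.004],"twist": 0,"grip": 0.762},
  {"slide": [-0.06,-0.01,0.004],"twist": 0,"grip": 0.762},
])

```text
time: 27.6
tool_pos: [0.3944, 0.141, 0.137]
tool_rot: [-0.0, 0.644, 0.765, -0.0]
force: [0.6, 0.6, -0.1]
finger_gap: 0.065
```

Run:
```python
from tilt import *
side("w32")
```

```text
t 27.6 tcp [0.3944 0.141  0.137 ] yaw 99.84 F [ 0.6  0.6 -0.1] gap 0.065
n 36 axis tilt from vertical deg 8.08 side at tcp z -0.1334 tcp x' -0.1089 torque [ 0.13 -0.3   0.02]
```

apply_moves([
  {"slide": [-0.012,-0.002,-0.004],"twist": 0,"grip": 0.762},
  {"slide": [-0.024,-0.004,-0.008],"twist": 0,"grip": 0.762},
  {"slide": [-0.036,-0.006,-0.011],"twist": 0,"grip": 0.762},
  {"slide": [-0.045,-0.0075,-0.014],"twist": 0,"grip": 0.762},
  {"slide": [-0.045,-0.0075,-0.017],"twist": 0,"grip": 0.762},
  {"slide": [-0.045,-0.0075,-0.017],"twist": 0,"grip": 0.762},
])

```text
time: 28.15
tool_pos: [0.3781, 0.1384, 0.1322]
tool_rot: [0.001, 0.644, 0.765, 0.001]
force: [-5.9, -2.3, 26.9]
finger_gap: 0.0648
```

Run:
```python
from tilt import *
s,d=side("w33")
s,d=snap("scene","s33")
f=d["frame"];cv2.imwrite("pics/s33c.png",cv2.resize(f[30:270,30:350],None,fx=2.4,fy=2.4,interpolation=cv2.INTER_CUBIC))
```

```text
t 28.15 tcp [0.3781 0.1384 0.1322] yaw 99.84 F [-5.9 -2.3 26.9] gap 0.0648
n 30 axis tilt from vertical deg 2.28 side at tcp z -0.1469 tcp x' -0.1254 torque [-0.39  0.84  0.01]
t 28.2 tcp [0.3781 0.1384 0.1322] yaw 99.84 F [-6.2 -2.  26.9] gap 0.0654
```

View pics/s33c.png

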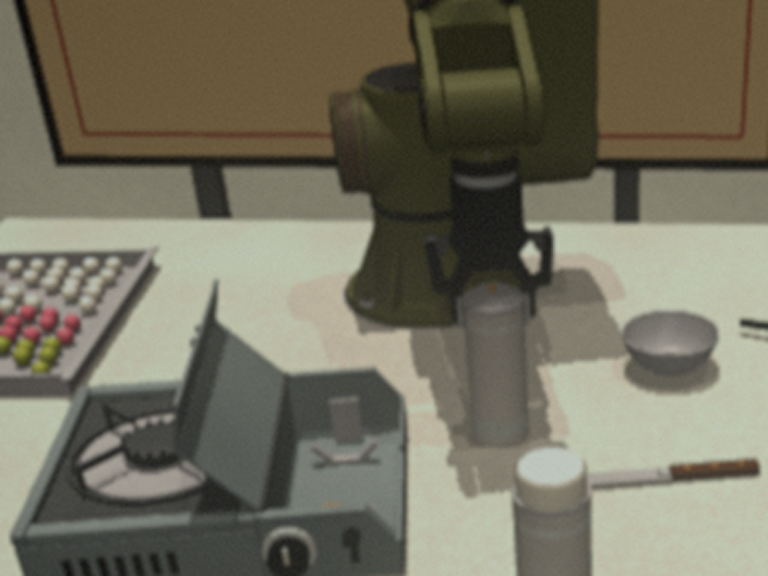

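View pics/w33.png

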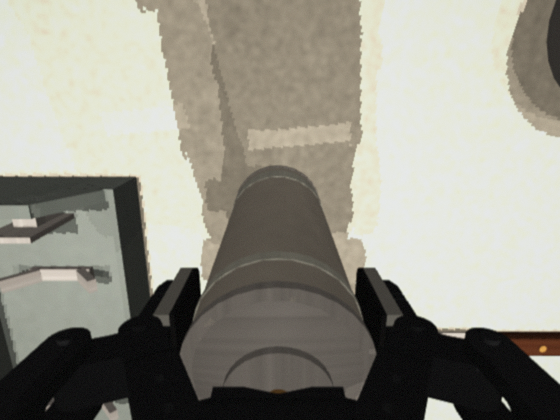

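apply_moves([
  {"slide": [0.004,0.001,0.006],"twist": 0,"grip": 0.762},
  {"slide": [0.004,0.001,0.006],"twist": 0,"grip": 0.78},
  {"slide": [0.004,0.001,0.006],"twist": 0,"grip": 0.82},
  {"slide": [0.004,0.001,0.006],"twist": 0,"grip": 0.9},
  {"slide": [0.004,0.001,0.006],"twist": 0,"grip": 1},
  {"slide": [0.004,0.001,0.006],"twist": 0,"grip": 1},
])

```text
time: 28.75
tool_pos: [0.3787, 0.1385, 0.1326]
tool_rot: [-0.0, 0.644, 0.765, -0.0]
force: [-0.7, -0.5, -0.6]
finger_gap: 0.0855
```

Run:
```python
from tilt import *
s,d=side("w34")
P=cloud(d);ex=np.array([.987,.162]);ey=np.array([-.162,.987])
for v in(300,320,340,355):
  p=np.nanmedian(P[v,270:286],0);print(v,(p[:2]@ex-.521).round(4),p[2].round(4))
```

```text
t 28.75 tcp [0.3787 0.1385 0.1326] yaw 99.83 F [-0.7 -0.5 -0.6] gap 0.0855
n 24 axis tilt from vertical deg -0.47 side at tcp z -0.1519 tcp x' -0.1248 torque [-0.08  0.02 -0.04]
300 -0.1416 0.1786
320 -0.137 0.1822
340 -0.132 0.1847
355 -0.1265 0.1846
```

View pics/w34.png

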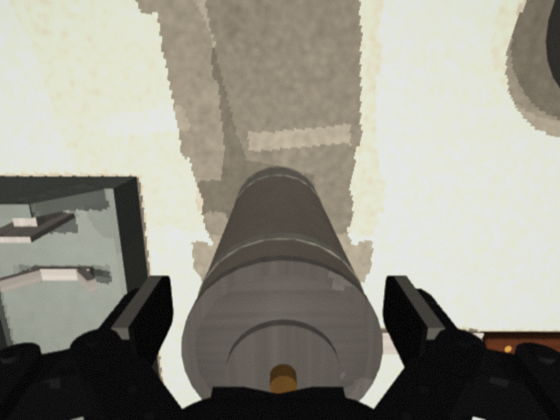

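apply_moves([
  {"slide": [0.008,0.001,-0.004],"twist": 0,"grip": 1},
  {"slide": [0.015,0.0025,-0.008],"twist": 0,"grip": 1},
  {"slide": [0.015,0.0025,-0.008],"twist": 0,"grip": 0.85},
  {"slide": [0.015,0.0025,-0.008],"twist": 0,"grip": 0.7},
  {"slide": [0.015,0.0025,-0.008],"twist": 0,"grip": 0.6},
  {"slide": [0.015,0.0025,-0.008],"twist": 0,"grip": 0.5},
  {"slide": [0.015,0.0025,-0.008],"twist": 0,"grip": 0.5},
], force=80)

```text
time: 29.38
tool_pos: [0.3851, 0.1396, 0.1299]
tool_rot: [0.0, 0.644, 0.765, 0.0]
force: [1.3, -0.7, 3.6]
finger_gap: 0.0649
```

Run:
```python
from tilt import *
s,d=side("w35")
```

```text
t 29.38 tcp [0.3851 0.1396 0.1299] yaw 99.83 F [ 1.3 -0.7  3.6] gap 0.0649
n 22 axis tilt from vertical deg -0.08 side at tcp z -0.1507 tcp x' -0.1183 torque [-0.13 -0.19 -0.07]
```

apply_moves([
  {"slide": [0,0,0.02],"twist": 0,"grip": 0.5},
  {"slide": [0,0,0.08],"twist": 0,"grip": 0.5},
  {"slide": [0.02,0,0.16],"twist": 0,"grip": 0.5},
  {"slide": [0.04,0,0.25],"twist": 0,"grip": 0.5},
  {"slide": [0.07,0,0.34],"twist": 0,"grip": 0.5},
  {"slide": [0.1,0,0.43],"twist": 0,"grip": 0.5},
  {"slide": [0.11,0,0.52],"twist": 0,"grip": 0.5},
  {"slide": [0.12,0,0.59],"twist": 0,"grip": 0.5},
])

```text
time: 30.1
tool_pos: [0.4326, 0.1394, 0.3685]
tool_rot: [0.0, 0.644, 0.765, 0.0]
force: [0.2, -0.4, -3.2]
finger_gap: 0.0644
```

apply_moves([
  {"slide": [0,0,0.02],"twist": 0,"grip": 0.5},
  {"slide": [0,0,0.03],"twist": 0,"grip": 0.5},
  {"slide": [0,0,0.03],"twist": 0,"grip": 0.5},
  {"slide": [0,0,0.03],"twist": 0,"grip": 0.5},
  {"slide": [0,0,0.03],"twist": 0,"grip": 0.5},
  {"slide": [0,0,0.03],"twist": 0,"grip": 0.5},
])

```text
time: 30.6
tool_pos: [0.4325, 0.1395, 0.3765]
tool_rot: [-0.001, 0.644, 0.765, -0.001]
force: [0.3, 0.2, -3.4]
finger_gap: 0.065
```

Run:
```python
from tilt import *
from ang import ang
s,d=side("w36")
s,d=snap("scene","s36")
P=cloud(d);f=d["frame"]
cv2.imwrite("pics/s36x.png",f)
ang(d,[(320,370),(340,430),(300,300),(290,340)],(30,100),3.3)
```

```text
t 30.6 tcp [0.4325 0.1395 0.3765] yaw 99.84 F [ 0.3  0.2 -3.4] gap 0.065
n 22 axis tilt from vertical deg 0.09 side at tcp z -0.1038 tcp x' -0.0715 torque [-0.03  0.02 -0.01]
t 30.65 tcp [0.4326 0.1395 0.3768] yaw 99.84 F [ 0.3 -0.2 -3.7] gap 0.0642
(320, 370) stove 54.0 -95.3 120.8
(340, 430) stove 100.5 -76.9 100.0
(300, 300) stove -18.7 -116.0 140.2
(290, 340) stove 44.2 -113.8 141.0
```

View pics/s36.png

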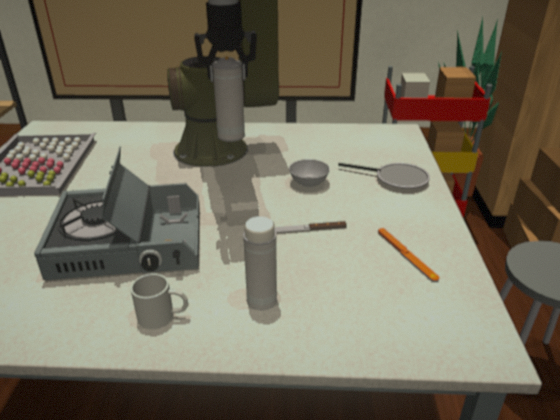

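Run:
```python
from rig import state,job
import numpy as np
print(np.round(state()["joint_velocities"],3));print(job.job_done())
```

```text
[-0.002 -0.001 -0.006 -0.001  0.001 -0.001]
the job is handed in; nothing more can be done
None
```

The job is handed in at about 31 s. The cover is folded back, the spatula is on the table, and the arm is holding the cartridge upright, valve on top.

**What I did**
- **Cover:** I slid the spatula blade into the thumb recess, lifted the cover and pushed it right over. The stove was touched by nothing else until then.
- **Spatula:** I laid it flat on the table on the outer side of the stove.
- **Cartridge:** I lifted it out of its cradle and let it swing in a loosened grip. I finished turning it upright by dragging and pressing its base on the table, let go so it stood freely, and gripped it again at 80 N.

**Last checks**
- The cartridge leans 0.1° from vertical along the one direction I measured, and had stood flat on the table just before the final grip. Its base is about 0.247 m above the table and the arm is still.
- The cover is at about 2.25 to 2.3 rad and did not move after I let go of it.
- The spatula, spare cartridge, bowl and mug all look in place in the last picture; I did not measure them again.

**What went less smoothly**
- An earlier try at tilting the cartridge against the stove's rear compartment wall reached about 81 N at the wrist and turned it only 3°, so I gave that up. The limit is 120 N.
- While I lowered the gripper for the grasp, it brushed the stove, probably the wall next to the burner, with readings up to about 10 N. The closing grip then read about 20 N. The cover was already open by then.

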